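# Unload, unclamp and put away a centrifuge rotor

## Robot

A 6-joint arm with a two-finger parallel gripper is mounted at the origin on a cart in front of the work surface, level with it; the furniture and walls round the work are solid. World frame = base frame: x ahead of the robot, y to its left, z up, the work surface at z = 0. Lengths are in mm, angles in rad, forces in N, time in s.
With the tool pointing down it reaches from about 350 to 1000 mm from the base axis. Payload 7.1 kg.
Tool frame: the origin (TCP) lies on the centre line of the jaws, within the pads' length; the fingertips stand finger_overhang ahead of it and the grasp point (between the pads) lies 3 mm ahead of it (finger_overhang is the distance from the TCP to the fingertips, in mm); z points along the fingers, y is the direction in which the jaws open and shut (so a half turn about z gives the same grasp; the last joint's range is limited). The gripper opens to 85 mm and grips with 20 to 120 N. Pads are 22 mm wide; open, the fingers measure 114 mm over their backs; the gripper's body (76 mm by 85 mm) begins 54 mm behind the grasp point. The pads swing forward as they close: fully open they stand 13 mm farther back than shut.
Start: joints at [1.325, 0.423, 1.63, -0, 1.089, -0.019], TCP at [140.507, 608.985, 253.319] pointing down, gripper open.
Joint ranges: [-3, 3], [-0.9, 2.11], [0.09, 2.58], [-1.31, 4.45], [0.11, 2.69], [-2.54, 2.54]. Speed limits (rad/s): [2.39, 2.39, 3.01, 3.14, 3.14, 3.14].

## Interface

Orientations are given as [roll, pitch, yaw] about the fixed x, y, z axes, in that order (R = Rz(yaw) Ry(pitch) Rx(roll)).
In Python, from plant import * gives the robot as it stands.
- The arm moves only by the tool step_arm, never from a script. Its argument "moves" is one flat list of numbers, 7 for each row, row after row: the turn, a rotation vector about the world's x, y, z in units of 6 degrees (1.0 is 6 degrees), then the shift along the world's x, y, z in units of 40 mm (1.0 is 40 mm), then the gripper command: -1 is shut, 1 is fully open, values between are in proportion. In form: [ax, ay, az, dx, dy, dz, jaw, ax, ay, az, dx, dy, dz, jaw, ...]. A call has exactly 10 rows; each row shifts and turns the pose as measured when the row begins; what a row does not reach is not made up. A row lasts 1/12 s, in which the tool goes at most 41.7 mm and 7.16 degrees, less where a joint would pass 70% of its speed; a pose out of reach is approached as far as the arm can. A call is refused whole if a number of a shift passes 1 or a number of a turn 1, either way. A call with a gripper value outside its range is refused whole. The fingers move at their own pace and stop on an object; "grip_force" is the grip in N (left out, the last holds). Time passes only in rows, so rows that do not move let the fingers close, or fill a call up. It gives the time, the measured TCP pose, the force and the opening at its end, in the units of the state.
- read_state(): the state, without advancing time (a new reading comes with each control period).
- read_camera(name): name is "scene" or "side" or "wrist"; returns the picture (400x640x3 uint8, blue, green, red); there is no depth.
- get_calibration(name): a dict with "fx", "fy", "cx", "cy" (pixels), "D" ([k1, k2, p1, p2, k3] as OpenCV has them; the pictures are not rectified), "pose" (4x4, takes a point from camera to world coordinates); the wrist camera has in their place "tool_from_camera" (4x4, takes a point from camera to tool coordinates, whose origin is the TCP and whose axes are the flange's). Camera axes: x right, y up, looking along -z (the intrinsics and any distortion apply to the point x, -y, -z); pixel columns grow to the right and rows downward; lengths in mm; the calibration is good to about 2 mm. A picture is of the moment at which its call begins: read the wrist's pose just before it. get_calibration takes no time and is no camera call.
- hand_in(): hands the job in, once; it reports no verdict.
The state is a dict: "time_s": time; "q": joint angles; "joint_velocities": joint speeds; "joint_efforts": joint torques, N m; "position": TCP position; "orientation": TCP orientation; "contact_force": force on the tool from outside, world axes, zero at the start; "moment": the same for the moment, N m; "finger_gap": opening from 0.0 (shut) to 1.0 (fully open).
Only numpy, scipy, OpenCV 4.12 (cv2) and the standard library are available. Lean on these libraries where they do the work, as an engineer would, in place of code of your own. Each camera call takes 0.05 s, during which the arm holds its last target. There are 200 camera calls.

## Task

The centrifuge rotor on its stand has to be unloaded and put away. First park the red dust cap from its hub in the steel parts dish and stand every sample vial still in it upright in the blue rack; only then reach down the deep hub bore with the long T-handle socket wrench, turn the tie-down nut counter-clockwise until it stops, and put the wrench back in its holder. Then lift the freed rotor straight off the stand, set it flat in the middle of the round rubber mat and put the dust cap back on its hub, fully home, leaving the things around undisturbed.

Things in the scene. Friction and masses are not known exactly. Their poses are not given: they have to be found in the camera images.
- rotor_stand: fixed round grey stand, 132 mm across, that clamps the rotor; origin at the centre of its underside on the desk. The rotor rests on its shoulder, 40 mm above the origin, and two dogs, 14 mm high, keep it from turning; the freed rotor must rise 35 mm straight up to come clear of the nut
- tie_nut (a joint): turn of the brass tie-down nut about the stand's vertical axis, rad: 0 fully tight, grows counter-clockwise seen from above to a hard stop at 2.2, where its T-head lines up with the slot in the rotor and frees it (below about 1.8 it holds the rotor down). Starts between 0.2 and 0.7, stays where it is left, takes about 0.06 N m to turn
- nut_top (a point): centre of the nut's top, 65.5 mm above the underside of the stand, 66 mm down the hub bore. Hexagon 22 mm across flats, 12.5 mm high, chamfered; its x axis is square to one flat and turns with the nut, so the socket fits every 60 degrees. Below the hexagon the T-head reaches 18.5 mm out to two sides
- rotor_hub (a point): point on the axis of the rotor's aluminium hub, 16 mm below its top and 76 mm above the rotor's underside; grip the hub here to lift it. Dark body 130 mm across, 46 mm high, 0.55 kg; hub tube 52 mm outside, 46 mm above the body; bore 41 mm wide. Four upright wells, 24 mm wide, 32 mm deep, lie 46 mm from the axis along its +x, +y, -x and -y axes
- cap_knob (a point): middle of the grip of the red dust cap: a knurled knob 21 mm in diameter and 26 mm high (this point is 13 mm below its top) on a flange 52 mm across that lies on the mouth of the bore, with a plug 36 mm wide, tapered to 27 mm, and 12 mm long beneath; 33 mm above point rotor_hub when home. The point is 29 mm above the foot of the plug
- parts_dish: shallow round dish of steel, loose, 86 mm across and 16 mm high; origin at the centre of its underside, inner floor about 4 mm above it
- vial_rack: blue rack for vials, loose, 44 x 130 mm (long side along its y axis), 38 mm high; origin at the centre of its underside. Four slots in its top, 34 mm (x) by 24 mm (y), at y = -43, -14.5, +14.5 and +43 mm; a vial stands in a slot on the rack's floor, 4 mm up, and may lean a little in it
- wrench_handle (a point): middle of the T-bar of the steel socket wrench (0.28 kg): bar 90 mm long along its x axis, 12 mm thick (y), 16 mm high, on a 12 mm neck 15 mm high, with the 23 mm shaft below along -z; the wrench's foot is 131 mm below this point. The socket fits the nut when the bar's x axis lies at a multiple of 60 degrees to the nut's x axis (play about 8 degrees either way)
- wrench_mouth (a point): centre of the foot of the wrench: a tube 33 mm outside with a hexagon socket, 23.6 mm across flats and 22 mm deep, open below, one flat square to the bar. Fully on the nut, the foot rests on the nut's T-head, 53.5 mm above the underside of the stand (12 mm below the nut's top)
- wrench_holder: fixed holder for the wrench: black foot and grey upright tube, 51 mm outside, 41 mm inside, top 58 mm above the desk; origin at the centre of its underside, floor of the tube 6 mm above it
- rubber_mat: round ribbed rubber mat, fixed, 148 mm across, 4 mm thick; origin at the centre of its underside
- vial_0_mid (a point): middle of the sample vial with the red screw cap: 19 mm in diameter, 58 mm high, z along it towards the cap; this point is 29 mm from either end. It starts in one of the rotor's wells with its top 26 mm above the rotor's body; it may be absent
- vial_1_mid (a point): middle of the sample vial with the white screw cap: 19 mm in diameter, 58 mm high, z along it towards the cap; this point is 29 mm from either end. It starts in one of the rotor's wells with its top 26 mm above the rotor's body; it may be absent
- vial_2_mid (a point): middle of the sample vial with the blue screw cap: 19 mm in diameter, 58 mm high, z along it towards the cap; this point is 29 mm from either end. It starts in one of the rotor's wells with its top 26 mm above the rotor's body; it may be absent
- vial_3_mid (a point): middle of the sample vial with the yellow screw cap: 19 mm in diameter, 58 mm high, z along it towards the cap; this point is 29 mm from either end. It starts in one of the rotor's wells with its top 26 mm above the rotor's body; it may be absent
- dropper_bottle: bystander: glass dropper bottle, 110 mm high; origin under its centre
- blower: bystander: red rubber air blower standing on its foot, 55 mm across, 121 mm high; origin under its centre
- objective_can: bystander: clear-topped canister, 39 mm across, 66 mm high; origin under its centre
Not all that is in view belongs to the job. There is more than one size of the part that bears cap_knob; the job needs the smaller.

How it is judged:
By the outcome, as a careful person would: the job done as asked, in the order asked, and still so for the second after the job is handed in, with the robot touching nothing.
Of vial_0, vial_1, vial_2, vial_3 only 2 to 4 are there at a start; the rules pass over those that are not, and their reading is None.
At some moment in a run one of vial_rack, parts_dish may be knocked a few centimetres aside while the robot is not near it.
It also fails if it takes over 210 s, if anything falls off the work surface, if the arm or the gripper's body presses on something with over 40 N, if the wrist force passes 120 N, or if a joint passes its speed limit or range.

## Working session

There is one attempt and no reset: what is moved stays moved. The work goes in short steps, Python scripts to look and compute and a tool call to move; the robot and the scene stay as the last step left them, time stands still between calls to the robot, and variables do not carry over. Pictures are saved under pics/ and viewed, about 12 in all and at most 16, crops included, and the job is handed in when it is done.

Besides the shell and the picture viewer there is one more tool, called after "Call:" as name(argument=value, ...) on one line, values as JSON. step_arm: Moves the arm, as the interface text tells. Its arguments: {"type":"object","properties":{"moves":{"type":"array"},"grip_force":{"type":"number"}},"required":["moves"]}

```bash
ls; mkdir -p pics
cat > h.py <<'E'
from plant import *
import numpy as np, cv2
from scipy.spatial.transform import Rotation as Ro
def toolT(s):
    T=np.eye(4);T[:3,:3]=Ro.from_euler('xyz',s['orientation']).as_matrix();T[:3,3]=s['position'];return T
def shot(name,fn=None):
    c=get_calibration(name); s=read_state(); im=read_camera(name)
    P=np.array(c['pose']) if name!='wrist' else toolT(s)@np.array(c['tool_from_camera'])
    c=dict(K=np.array([[c['fx'],0,c['cx']],[0,c['fy'],c['cy']],[0,0,1.]]),D=np.array(c['D'],float),P=P)
    if fn: cv2.imwrite('pics/'+fn,im); np.savez('pics/'+fn+'.npz',**c)
    return im,c
def load(fn): return cv2.imread('pics/'+fn),dict(np.load('pics/'+fn+'.npz'))
def ray(c,u,v):
    x,y=cv2.undistortPoints(np.array([[[u,v]]],float),c['K'],c['D'])[0,0]
    d=c['P'][:3,:3]@np.array([x,-y,-1.]); return c['P'][:3,3],d/np.linalg.norm(d)
def onz(c,u,v,z):
    o,d=ray(c,u,v); return o+d*(z-o[2])/d[2]
def proj(c,p):
    q=np.linalg.inv(c['P'])@np.append(p,1.); q=np.array([q[0],-q[1],-q[2]])
    return cv2.projectPoints(q.reshape(1,1,3),np.zeros(3),np.zeros(3),c['K'],c['D'])[0].ravel()
def tri(rs):
    A=sum(np.eye(3)-np.outer(d,d) for o,d in rs); b=sum((np.eye(3)-np.outer(d,d))@o for o,d in rs); return np.linalg.solve(A,b)
E
python3 - <<'E'
from h import *
s=read_state();print(s)
for n in('scene','side','wrist'):
    im,c=shot(n,n+'0.png');print(n,c['P'].round(2).tolist(),c['K'][0],c['D'])
print(get_calibration('wrist'))
E
```

```text
pics
{'time_s': 0.0, 'q': array([ 1.32497350e+00,  4.23856729e-01,  1.63071939e+00, -1.25642366e-05,
        1.08857817e+00, -1.89710509e-02]), 'joint_velocities': array([-0.00022531,  0.00021979,  0.00044123, -0.00058195, -0.00079063,
        0.00156255]), 'joint_efforts': array([-4.30236803e-03, -5.57375193e+01, -2.81743848e+01, -2.66855704e-04,
        7.40323216e-03,  2.51217735e-06]), 'position': array([140.40216358, 608.48763952, 252.52418906]), 'orientation': array([-3.14003109e+00, -1.85037159e-05,  2.91474670e+00]), 'contact_force': array([-0.64137725,  0.27514827,  1.08451373]), 'moment': array([-0.00882391,  0.03714673, -0.03092046]), 'finger_gap': 0.9981177944664119}
scene [[0.75, 0.41, -0.52, -10.73], [-0.66, 0.47, -0.58, -1009.09], [0.01, 0.78, 0.62, 810.41], [0.0, 0.0, 0.0, 1.0]] [462.38266145   0.         321.42811217] [0.00484266 0.         0.         0.         0.        ]
side [[0.98, 0.06, -0.19, 340.55], [-0.2, 0.35, -0.91, -1385.38], [0.01, 0.93, 0.36, 512.01], [0.0, 0.0, 0.0, 1.0]] [450.27920649   0.         320.82223613] [-0.07362015  0.          0.          0.          0.        ]
wrist [[0.22, -0.94, -0.27, 71.56], [0.97, 0.21, 0.06, 624.99], [-0.0, -0.28, 0.96, 371.26], [0.0, 0.0, 0.0, 1.0]] [315.2492091    0.         319.70269806] [-0.01201247  0.          0.          0.          0.        ]
{'fx': 315.24920909599797, 'fy': 315.24920909599797, 'cx': 319.7026980637325, 'cy': 198.70418217813284, 'D': array([-0.01201247,  0.        ,  0.        ,  0.        ,  0.        ]), 'tool_from_camera': array([[ 1.48725101e-03,  9.59605698e-01,  2.81344437e-01,
         7.07688847e+01],
       [ 9.99998570e-01, -1.65350687e-03,  3.53537213e-04,
         3.75784452e-01],
       [ 8.04461283e-04,  2.81343509e-01, -9.59606786e-01,
        -1.18626829e+02],
       [ 0.00000000e+00,  0.00000000e+00,  0.00000000e+00,
         1.00000000e+00]])}
```

View scene.

View pics/scene0.png

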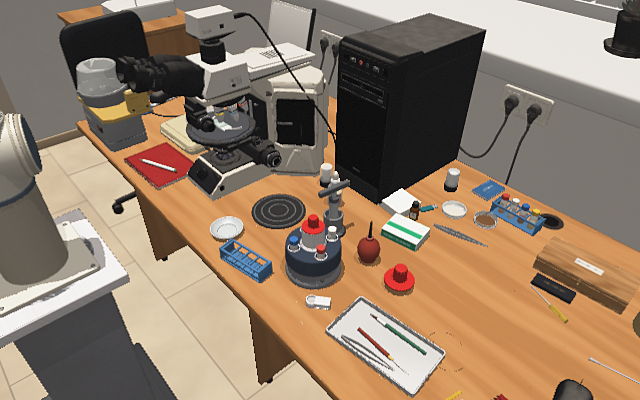

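View pics/side0.png

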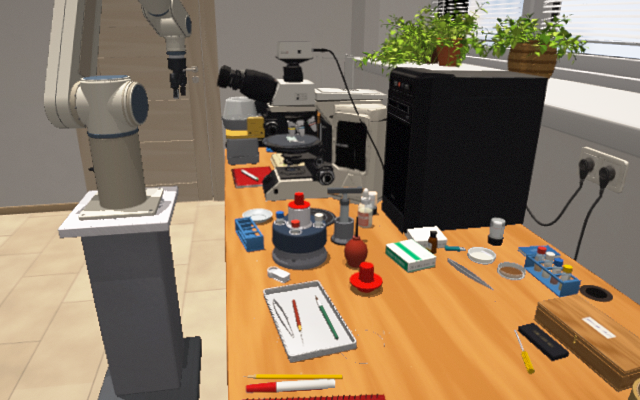

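Run:
```python
from h import *
a,c=load('scene0.png');b,d=load('side0.png')
for n,p,q in [('cap top',(313,217),(299,197)),('bigcap',(400,267),(366,267)),('wrench bar',(333,190),(346,191)),('blower',(369,240),(356,250))]:
    P=tri([ray(c,*p),ray(d,*q)]);print(n,P.round())
for n,p,z in [('mat',(279,210),4),('dish',(227,230),10),('rack',(246,257),38),('stand',(313,280),0),('blue',(293,240),112),('red',(321,247),112),('white',(332,231),112)]:
    print(n,onz(c,*p,z).round())
```

```text
cap top [ 490. -425.  150.]
bigcap [ 604. -592.   47.]
wrench bar [ 616. -357.  128.]
blower [ 618. -480.   33.]
mat [ 552. -211.    4.]
dish [ 398. -194.   10.]
rack [ 366. -331.   38.]
stand [ 460. -460.    0.]
blue [ 437. -420.  112.]
red [ 469. -476.  112.]
white [ 522. -454.  112.]
```

Run:
```python
import cv2
a=cv2.imread('pics/scene0.png')[150:310,190:450];b=cv2.imread('pics/side0.png')[170:300,220:440]
cv2.imwrite('pics/crop0.png',cv2.resize(a,None,fx=3,fy=3,interpolation=cv2.INTER_CUBIC))
```

```text
(no output)
```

View pics/crop0.png

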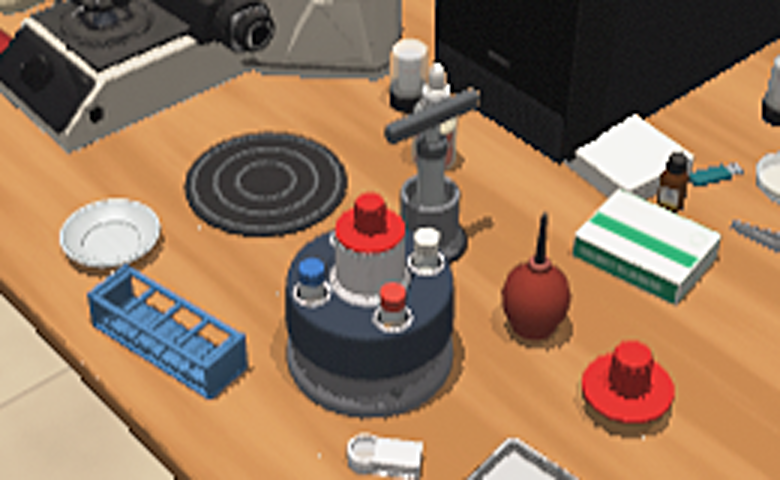

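Run:
```python
from h import *
import plant; print([x for x in dir(plant) if not x.startswith('_')][:60])
a,c=load('scene0.png');b,d=load('side0.png')
for n,p,q in [('eyep',(120,72),(222,72)),('topcam',(200,15),(285,45)),('focus',(268,158),(327,177)),('stage',(190,130),(265,140))]:
    P=tri([ray(c,*p),ray(d,*q)]);print(n,P.round())
for n,p in [('micbase',(200,192)),('micbaseL',(188,170)),('deskedge',(80,125)),('de2',(170,225)),('pc',(380,200)),('can',(326,185)),('rackA',(220,262)),('rackB',(272,280))]:
    print(n,onz(c,*p,0).round())
# stand/rotor: ellipse of decoys
```

```text
['MotionError', 'finger_overhang', 'get_calibration', 'hand_in', 'read_camera', 'read_state']
eyep [322.  45. 384.]
topcam [519.  14. 470.]
focus [631. -64.  70.]
stage [453.  41. 177.]
micbase [433.   5.   0.]
micbaseL [461. 126.   0.]
deskedge [313. 617.   0.]
de2 [301. -69.   0.]
pc [ 797. -358.    0.]
can [ 729. -206.    0.]
rackA [ 328. -270.    0.]
rackB [ 388. -398.    0.]
```

Call:
step_arm(moves=[0,0,0,-0.1,-0.45,0.92,1,0,0,0,-0.1,-0.45,0.92,1,0,0,0,-0.1,-0.45,0.92,1,0,0,0,-0.1,-0.45,0.92,1,0,0,0,-0.1,-0.45,0.92,1,0,0,0,-0.1,-0.45,0.92,1,0,0,0,-0.1,-0.45,0.92,1,0,0,0,-0.1,-0.45,0.92,1,0,0,0,-0.1,-0.45,0.92,1,0,0,0,-0.1,-0.45,0.92,1])

```text
time_s: 0.98
position: [97.7, 417.6, 613.0]
orientation: [-3.112, -0.001, 2.915]
contact_force: [0.1, 0.5, 1.2]
finger_gap: 0.995
```

Run:
```python
from h import *
print(finger_overhang)
s=read_state();print(s)
```

```text
22.0
{'time_s': 0.9833, 'q': array([ 1.31340795e+00, -9.54019680e-02,  1.46921636e+00, -2.54138072e-04,
        1.79765917e+00, -3.06956948e-02]), 'joint_velocities': array([-1.96423909e-02, -4.03990210e-01, -5.37908518e-01, -8.23141960e-04,
        9.39165833e-01, -1.97187984e-02]), 'joint_efforts': array([ 1.96059854e-01, -2.78088444e+01, -3.25598073e+01,  3.91745401e-03,
       -9.07565989e-01,  2.73018354e-02]), 'position': array([ 97.69084977, 417.60441603, 612.96271324]), 'orientation': array([-3.11171818e+00, -6.67828459e-04,  2.91483654e+00]), 'contact_force': array([0.08587855, 0.46000765, 1.19115887]), 'moment': array([ 0.04341119, -0.02872122,  0.0216307 ]), 'finger_gap': 0.9949698397242874}
```

Call:
step_arm(moves=[0,0,-0.9,0.96,-0.27,0.1,1,0,0,-0.9,0.93,-0.36,0.1,1,0,0,-0.9,0.89,-0.45,0,1,0,0,-0.9,0.85,-0.53,0,1,0,0,-0.9,0.79,-0.61,0,1,0,0,-0.9,0.73,-0.68,0,1,0,0,-0.9,0.67,-0.75,0,1,0,0,-0.9,0.59,-0.81,0,1,0,0,-0.9,0.51,-0.86,0,1,0,0,-0.9,0.43,-0.9,0,1])

```text
time_s: 1.82
position: [394.8, 158.9, 631.2]
orientation: [-3.131, -0.003, 1.949]
contact_force: [0.5, 1.3, -0.3]
finger_gap: 1.0
```

Call:
step_arm(moves=[0,0,-0.9,0.34,-0.94,0,1,0,0,-0.9,0.25,-0.97,0,1,0,0,-0.9,0.16,-0.99,0,1,0,0,-0.9,0.07,-1,0,1,0,0,-0.9,-0.03,-1,0,1,0,0,-0.9,-0.05,-0.99,0,1,0,0,-0.9,0,-1,0,1,0,0,-0.9,0,-1,0,1,0,0,-0.9,0,-0.9,-0.4,1,0,0,-0.9,0,-0.8,-0.6,1])

```text
time_s: 2.65
position: [423.6, -243.1, 591.4]
orientation: [-3.135, -0.003, 0.956]
contact_force: [0.3, -0.1, -0.2]
finger_gap: 1.0
```

Call:
step_arm(moves=[0,0,-0.5,0.25,-0.55,-0.75,1,0,0,-0.5,0.25,-0.55,-0.75,1,0,0,-0.5,0.25,-0.55,-0.75,1,0,0,-0.5,0.25,-0.55,-0.75,1,0,0,-0.5,0.25,-0.55,-0.75,1,0,0,-0.5,0.25,-0.55,-0.75,1,0,0,-0.5,0.1,-0.5,-0.5,1,0,0,0,0,-0.1,-0.2,1,0,0,0,0,0,0,1,0,0,0,0,0,0,1])

```text
time_s: 3.48
position: [483.4, -411.6, 365.4]
orientation: [-3.126, 0.001, 0.556]
contact_force: [-0.1, 0.4, 0.4]
finger_gap: 1.002
```

Run:
```python
from h import *
print(read_state()['position'])
im,c=shot('wrist','w1.png'); print(c['P'].round(2))
```

```text
[ 483.36268259 -411.62079954  365.3933333 ]
[[ 5.3000e-01  8.1000e-01  2.5000e-01  5.4600e+02]
 [-8.5000e-01  5.1000e-01  1.4000e-01 -3.7513e+02]
 [-1.0000e-02 -2.8000e-01  9.6000e-01  4.8391e+02]
 [ 0.0000e+00  0.0000e+00  0.0000e+00  1.0000e+00]]
```

View pics/w1.png

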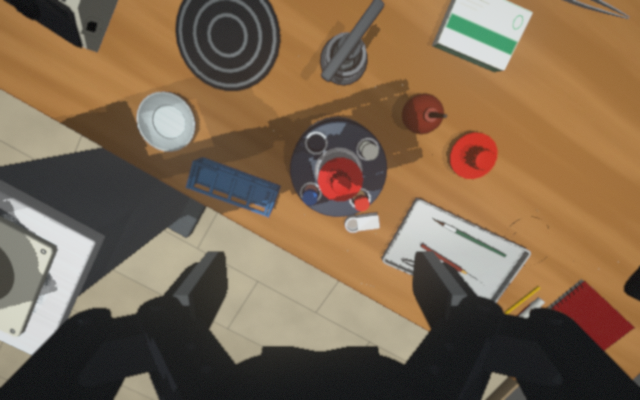

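```bash
cat >> h.py <<'E'
def blobs(im,lo,hi,box=None,amin=15):
    hsv=cv2.cvtColor(im,cv2.COLOR_BGR2HSV); m=cv2.inRange(hsv,np.array(lo),np.array(hi))
    if box: z=np.zeros_like(m);x0,y0,x1,y1=box;z[y0:y1,x0:x1]=m[y0:y1,x0:x1];m=z
    n,l,st,ce=cv2.connectedComponentsWithStats(m); 
    return m,sorted([(int(st[i,4]),ce[i].round(1).tolist(),st[i,:4].tolist()) for i in range(1,n) if st[i,4]>=amin],reverse=True)[:6]
E
python3 - <<'E'
from h import *
im,c=load('w1.png')
for n,lo,hi,box in [('blue vial',(105,120,50),(128,255,255),(290,175,330,215)),('red',(0,150,80),(6,255,255),(310,150,390,215)),('white',(0,0,95),(180,60,255),(355,135,385,165)),('rack',(98,120,50),(125,255,255),(180,150,285,220)),('dish',(0,0,110),(180,50,255),(130,85,205,160)),('mat',(0,0,0),(180,90,80),(170,0,290,95)),('bar',(0,0,30),(180,60,140),(315,0,390,90))]:
    m,b=blobs(im,lo,hi,box,25);print(n,b)
    if n in('rack','dish','mat'):
        k=max(cv2.findContours(m,0,1)[0],key=cv2.contourArea)
        if n=='rack':
            bx=cv2.boxPoints(cv2.minAreaRect(k));print(bx.tolist(),[onz(c,*p,38).round(1).tolist() for p in bx])
        else: 
            e=cv2.fitEllipse(cv2.convexHull(k));print(e,onz(c,*e[0],4 if n=='mat' else 14).round(1))
bd=cv2.inRange(cv2.cvtColor(im,cv2.COLOR_BGR2HSV),(100,20,0),(130,150,90))
for n,p,z in [('well',(316,143),86),('blue',(310,190),112),('red',(361,202),112),('white',(368,147),112),('barA',(380,3),145),('barB',(328,76),145),('holder',(346,60),58),('mat',(227,34),4),('dish',(166,122),10)]: print(n,onz(c,*p,z).round(1))
x=cv2.resize(im[90:250,180:440],None,fx=3,fy=3,interpolation=cv2.INTER_CUBIC);cv2.imwrite('pics/c1.png',x)
E
```

```text
blue vial []
red [(1452, [339.9, 179.1], [318, 158, 44, 42]), (156, [361.4, 203.4], [355, 197, 14, 14])]
white [(452, [366.5, 150.1], [355, 137, 24, 28])]
rack []
[[270.0, 204.0], [271.0, 204.0], [271.0, 206.0], [270.0, 206.0]] [[384.5, -381.1, 38.0], [385.3, -382.4, 38.0], [382.5, -383.9, 38.0], [381.7, -382.7, 38.0]]
dish [(2762, [165.5, 121.2], [137, 92, 59, 60])]
((165.47572326660156, 121.14186096191406), (55.966461181640625, 62.64487075805664), 137.5134735107422) [ 404.7 -189.    14. ]
mat [(2280, [226.9, 43.5], [182, 0, 91, 84]), (1926, [226.6, 33.4], [196, 0, 62, 69]), (960, [226.9, 34.7], [211, 17, 33, 37]), (633, [229.1, 51.4], [176, 0, 104, 90])]
((226.81300354003906, 34.041568756103516), (60.973819732666016, 69.33882904052734), 161.93710327148438) [ 555.3 -209.3    4. ]
bar [(2351, [348.2, 50.6], [321, 0, 62, 85])]
well [ 502.4 -390.    86. ]
blue [ 453.  -412.8  112. ]
red [ 473.5 -473.9  112. ]
white [ 533.7 -443.1  112. ]
barA [ 653.3 -369.8  145. ]
barB [ 572.2 -362.8  145. ]
holder [ 606.6 -368.6   58. ]
mat [ 555.5 -209.5    4. ]
dish [ 402.8 -188.6   10. ]
```

View pics/c1.png

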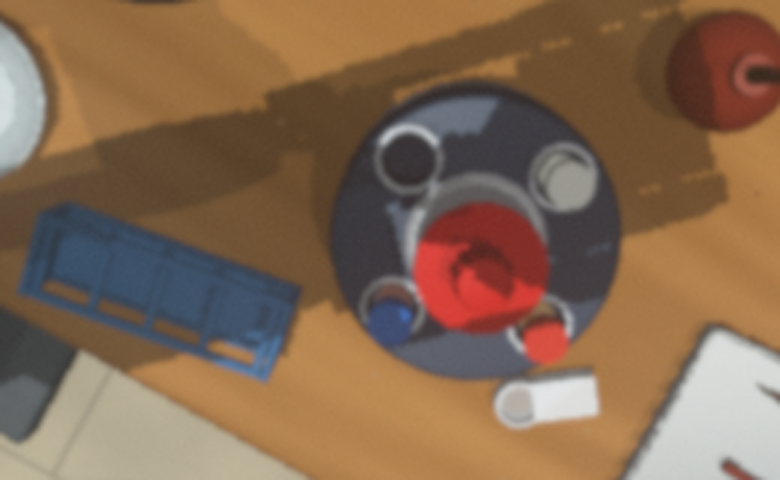

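Run:
```python
from h import *
im,c=load('w1.png')
W=[onz(c,180+x/3,90+y/3,86)[:2] for x,y in [(408,158),(563,178),(542,328),(392,308)]]
print(np.round(W,1),np.mean(W,0).round(1),[np.linalg.norm(w-np.mean(W,0)).round(1) for w in W],[np.degrees(np.arctan2(*(w-np.mean(W,0))[::-1])).round(1) for w in W])
for n,(x,y),z in [('flange',(480,267),136),('knobtop',(480,285),162),('blue',(390,322),112),('red',(545,342),112),('white',(570,183),112)]:
    print(n,onz(c,180+x/3,90+y/3,z).round(1))
m,b=blobs(im,(0,150,60),(8,255,255),(310,150,390,196)); 
k=max(cv2.findContours(m,0,1)[0],key=cv2.contourArea);e=cv2.fitEllipse(cv2.convexHull(k));print(e,onz(c,*e[0],135).round(1))
for p in [(230,180),(250,190),(210,190),(270,205)]: print(im[p[1],p[0]])
m,b=blobs(im,(100,60,40),(125,255,255),(180,150,285,220));print(b)
k=max(cv2.findContours(m,0,1)[0],key=cv2.contourArea);bx=cv2.boxPoints(cv2.minAreaRect(k));print(bx.round().tolist(),[onz(c,*p,38).round(1).tolist() for p in bx])
```

```text
[[ 502.8 -389.8]
 [ 530.2 -449.1]
 [ 471.2 -478.4]
 [ 443.9 -418. ]] [ 487.  -433.8] [np.float64(46.8), np.float64(45.8), np.float64(47.3), np.float64(45.9)] [np.float64(70.3), np.float64(-19.5), np.float64(-109.5), np.float64(159.8)]
flange [ 488.  -432.3  136. ]
knobtop [ 486.9 -431.5  162. ]
blue [ 445.1 -417.6  112. ]
red [ 471.8 -476.1  112. ]
white [ 531.1 -447.7  112. ]
((339.8840026855469, 179.7484893798828), (43.43263244628906, 43.76443099975586), 27.840457916259766) [ 487.1 -432.8  135. ]
[103  80  59]
[95 75 61]
[99 81 70]
[143 108  76]
[(2411, [232.6, 184.2], [187, 159, 91, 57])]
[[184.0, 186.0], [195.0, 155.0], [280.0, 185.0], [269.0, 216.0]] [[341.2, -260.6, 38.0], [391.2, -254.8, 38.0], [417.0, -379.2, 38.0], [366.6, -388.9, 38.0]]
```

Call:
step_arm(moves=[-0.13,-0.08,0,0.05,-0.25,-0.9,1,0,0,0,0.04,-0.27,-0.9,1,0,0,0,0,0,-0.9,1,0,0,0,0,0,-0.8,1,0,0,0,0,0,-0.5,1,0,0,0,0,0,-0.2,1,0,0,0,0,0,-0.1,1,0,0,0,0,0,0,0.2,0,0,0,0,0,0,0.2,0,0,0,0,0,0,0.2], grip_force=40)

```text
time_s: 4.37
position: [495.6, -431.5, 212.8]
orientation: [3.105, -0.01, 0.57]
contact_force: [-0.0, -0.0, -0.1]
finger_gap: 0.613
```

Run:
```python
from h import *
s=read_state();print(s['position'],s['orientation'],s['finger_gap'])
im,c=shot('wrist','w2.png'); 
p=proj(c,[487,-433,162]);q=proj(c,s['position']);print(p,q)
```

```text
[ 495.57101344 -431.50021734  212.75654594] [ 3.10473295 -0.00983975  0.57004039] 0.6125553667142198
[310.10166068 249.53785746] [318.8369747  283.01277574]
```

View pics/w2.png

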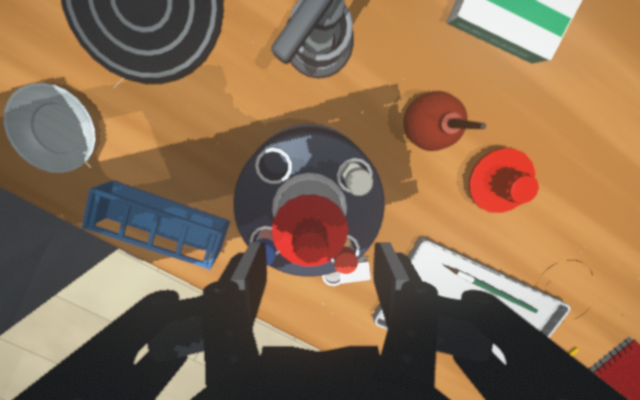

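Call:
step_arm(moves=[0.24,0.27,0,-0.2,-0.03,0,0.2,0,0,0,0,0,0,0.2,0,0,0,0,0,0,0.2,0,0,0,0,0,0,0.2,0,0,0,0,0,0,0.2,0,0,0,0,0,0,0.2,0,0,0,0,0,0,0.2,0,0,0,0,0,0,0.2,0,0,0,0,0,0,0.2,0,0,0,0,0,0,0.2])

```text
time_s: 5.25
position: [490.4, -434.2, 218.8]
orientation: [3.13, -0.003, 0.57]
contact_force: [-0.3, 1.1, 0.0]
finger_gap: 0.599
```

Run:
```python
from h import *
s=read_state();print(s['position'],s['orientation'],s['finger_gap'])
im,c=shot('wrist','w3.png'); 
m,b=blobs(im,(0,150,60),(8,255,255),(250,170,380,275));print(b)
k=max(cv2.findContours(m,0,1)[0],key=cv2.contourArea);e=cv2.fitEllipse(cv2.convexHull(k));print(e,onz(c,*e[0],135).round(1))
print(proj(c,[487,-433,135]),proj(c,[487,-433,162]))
for w in [(443.8,-418),(471.4,-476.6),(530,-449),(502.8,-389.8)]: print(proj(c,[*w,86]))
```

```text
[ 490.35813032 -434.16119731  218.82618018] [ 3.12977540e+00 -2.99211149e-03  5.70268688e-01] 0.59949857382069
[(4234, [315.9, 221.2], [277, 184, 83, 78])]
((320.390869140625, 224.6389923095703), (71.22366333007812, 94.1060562133789), 127.29508209228516) [ 486.8 -438.8  135. ]
[313.47961932 220.15512686] [313.18456854 235.63087122]
[271.99085462 231.63993908]
[346.68936055 240.43240796]
[359.07172692 167.12086961]
[278.85367498 155.97872285]
```

Call:
step_arm(moves=[0.08,0.05,0,-0.09,0.03,-0.4,0.2,0,0,0,0,0,-0.4,0.2,0,0,0,0,0,-0.4,0.2,0,0,0,0,0,-0.2,0.2,0,0,0,0,0,-0.1,0.2,0,0,0,0,0,0,0.2,0,0,0,0,0,0,0.2,0,0,0,0,0,0,0.2,0,0,0,0,0,0,0.2,0,0,0,0,0,0,0.2])

```text
time_s: 6.13
position: [486.0, -433.0, 154.6]
orientation: [3.14, -0.004, 0.57]
contact_force: [0.1, 0.1, -0.4]
finger_gap: 0.601
```

Call:
step_arm(moves=[0,0,0,0.02,0,0.14,0.2,0,0,0,0,0,0,-1,0,0,0,0,0,0,-1,0,0,0,0,0,0,-1,0,0,0,0,0,0,-1,0,0,0,0,0,0,-1,0,0,0,0,0,0,-1,0,0,0,0,0,0,-1,0,0,0,0,0,0,-1,0,0,0,0,0,0,-1])

```text
time_s: 6.97
position: [487.3, -433.2, 162.3]
orientation: [3.138, -0.004, 0.57]
contact_force: [-0.7, 0.6, -0.2]
finger_gap: 0.442
```

Run:
```python
from h import *
s=read_state();print(s['position'],s['finger_gap'],s['contact_force'])
im,c=shot('wrist','w4.png'); shot('side','s4.png');a=shot('scene','sc4.png')[0]
b=load('s4.png')[0]
o=[cv2.resize(im[140:400,180:480],(500,433)),cv2.resize(b[130:280,220:393],(500,433),interpolation=2)]
cv2.imwrite('pics/c4.png',cv2.resize(np.hstack(o),(800,346)))
```

```text
[ 487.29439697 -433.24065368  162.33475763] 0.44184717102912513 [-0.66853231  0.56774727 -0.19672977]
```

View pics/c4.png

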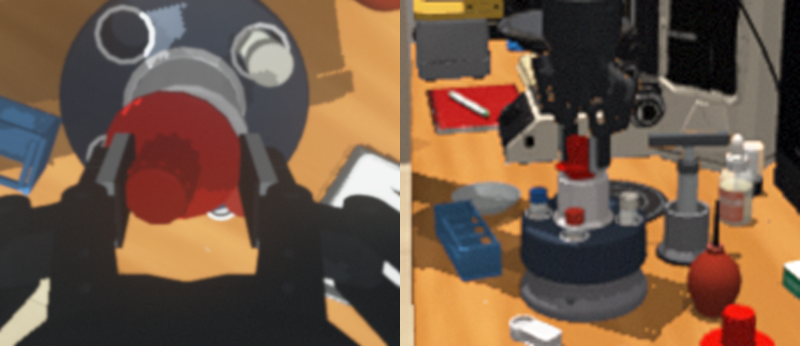

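Run:
```python
from h import *
im,c=load('w4.png'); c['P']=np.array(get_calibration('wrist')['tool_from_camera'])
for u,v,y in [(274,241,-18.8),(268,262,-18.8),(270,241,-18.8),(363,241,18.8),(360,241,18.8),(367,241,18.8),(366,262,18.8)]:
    o,d=ray(c,u,v); print(u,v,(o+d*(y-o[1])/d[1]).round(1))
cv2.imwrite('pics/c5.png',cv2.resize(im[190:390,220:420],(800,600),interpolation=2))
```

```text
274 241 [ 17.9 -18.8   3.5]
268 262 [ 16.7 -18.8 -13. ]
270 241 [ 22.3 -18.8  -6.4]
363 241 [17.4 18.8  4.7]
360 241 [13.3 18.8 13.8]
367 241 [22.  18.8 -5.7]
366 262 [12.9 18.8 -5.7]
```

View pics/c5.png

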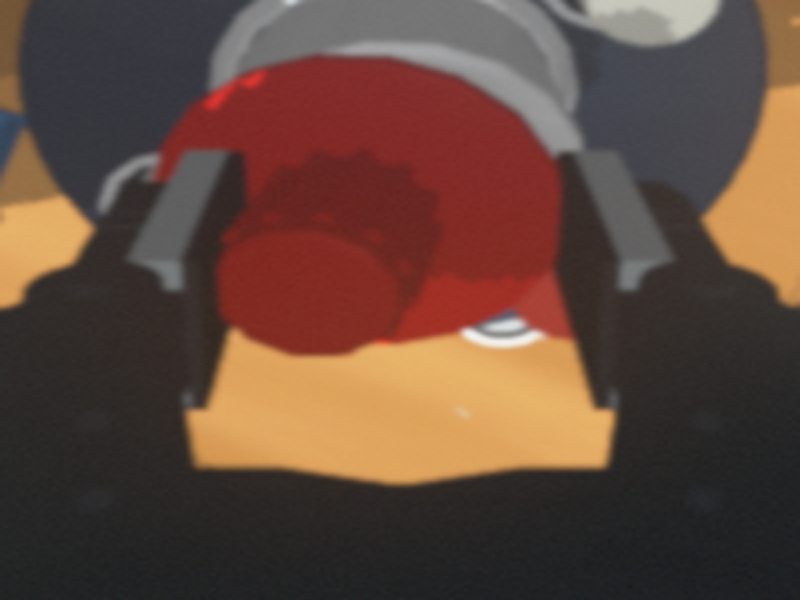

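Call:
step_arm(moves=[0,0,0,0,0,0,0.1,0,0,0,0,0,0,0.4,0,0,0,0,0,0,0.7,0,0,0,0,0,0,0.7,0,0,0,0,0,0.3,0.7,0,0,0,0,0,0.4,0.7,0,0,0,0,0,0.4,0.7,0,0,0,0,0,0.2,0.7,0,0,0,0,0,0,0.7,0,0,0,0,0,0,0.7])

```text
time_s: 7.95
position: [487.2, -433.2, 219.2]
orientation: [3.138, -0.004, 0.57]
contact_force: [0.4, 0.7, 0.7]
finger_gap: 0.848
```

Run:
```python
from h import *
s=read_state();print(s['position'],s['orientation'],s['finger_gap'],s['contact_force'])
im,c=shot('wrist','w5.png'); 
print(proj(c,[487,-433,135]),proj(c,[487,-433,162]))
cv2.imwrite('pics/c6.png',cv2.resize(im[140:290,220:420],(800,600),interpolation=2))
```

```text
[ 487.19880439 -433.15865462  219.1656468 ] [ 3.13802944 -0.00411254  0.57028316] 0.8482566509846731 [0.40088881 0.69188999 0.70737957]
[318.2040304  217.17093073] [318.18419699 232.20926844]
```

View pics/c6.png

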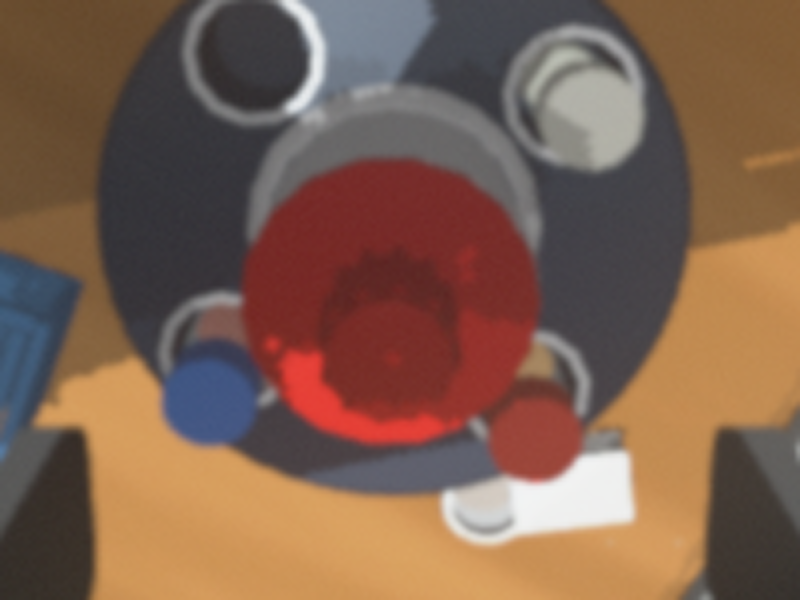

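Call:
step_arm(moves=[0,0,0,0,0,-0.4,0.5,0,0,0,0,0,-0.4,0.5,0,0,0,0,0,-0.3,0.5,0,0,0,0,0,-0.15,0.5,0,0,0,0,0,-0.05,0.5,0,0,0,0,0,0,0.5,0,0,0,0,0,0,0.5,0,0,0,0,0,0,0.5,0,0,0,0,0,0,0.5,0,0,0,0,0,0,0.5])

```text
time_s: 8.83
position: [486.8, -432.8, 163.4]
orientation: [3.14, -0.004, 0.57]
contact_force: [0.7, -0.8, -0.4]
finger_gap: 0.749
```

Call:
step_arm(moves=[0,0,0,0,0,0,-1,0,0,0,0,0,0,-1,0,0,0,0,0,0,-1,0,0,0,0,0,0,-1,0,0,0,0,0,0,-1,0,0,0,0,0,0,-1,0,0,0,0,0,0,-1,0,0,0,0,0,0,-1,0,0,0,0,0,0,-1,0,0,0,0,0,0,-1])

```text
time_s: 9.67
position: [487.4, -433.4, 165.2]
orientation: [3.137, -0.004, 0.57]
contact_force: [-0.1, -0.2, 0.9]
finger_gap: 0.229
```

Call:
step_arm(moves=[0,0,0,0,0,0.4,-1,0,0,0,0,0,0.6,-1,0,0,0,0,0.2,0.6,-1,0,0,0,-0.3,0.8,0.1,-1,0,0,0,-0.3,0.9,0,-1,0,0,0,-0.3,0.9,0,-1,0,0,0,-0.3,0.9,0,-1,0,0,0,-0.3,0.9,0,-1,0,0,0,-0.3,0.7,0,-1,0,0,0,-0.1,0.3,0,-1])

```text
time_s: 10.5
position: [407.2, -204.5, 234.8]
orientation: [3.134, -0.005, 0.565]
contact_force: [-0.4, -0.1, -1.3]
finger_gap: 0.23
```

Call:
step_arm(moves=[0,0,0,0,0,0,-1,0,0,0,0,0,0,-1,0,0,0,0,0,0,-1,0,0,0,0,0,0,-1,0,0,0,0,0,0,-1,0,0,0,0,0,0,-1,0,0,0,0,0,0,-1,0,0,0,0,0,0,-1,0,0,0,0,0,0,-1,0,0,0,0,0,0,-1])

```text
time_s: 11.33
position: [410.4, -208.5, 235.5]
orientation: [3.131, -0.007, 0.564]
contact_force: [0.3, 0.9, -0.4]
finger_gap: 0.225
```

Run:
```python
from h import *
s=read_state();print(s['position'],s['orientation'],s['finger_gap'],s['contact_force'])
im,c=shot('wrist','w6.png');shot('scene','sc6.png') 
print(proj(c,[404,-189,12]))
m,b=blobs(im,(0,0,110),(180,60,255),None,200);print(b)
cv2.imwrite('pics/c7.png',im)
```

```text
[ 410.37749279 -208.54227057  235.47668906] [ 3.13056999 -0.00675008  0.56367218] 0.22498765176350985 [ 0.29961165  0.86407627 -0.37530206]
[298.90388467 171.07513652]
[(14811, [109.7, 286.6], [0, 219, 272, 146]), (12754, [588.6, 280.2], [502, 195, 138, 184]), (10433, [50.4, 160.3], [0, 87, 149, 133]), (4656, [298.3, 169.6], [260, 132, 78, 77]), (3079, [319.5, 322.9], [288, 290, 64, 62]), (1307, [208.5, 30.9], [175, 0, 62, 77])]
```

View pics/c7.png

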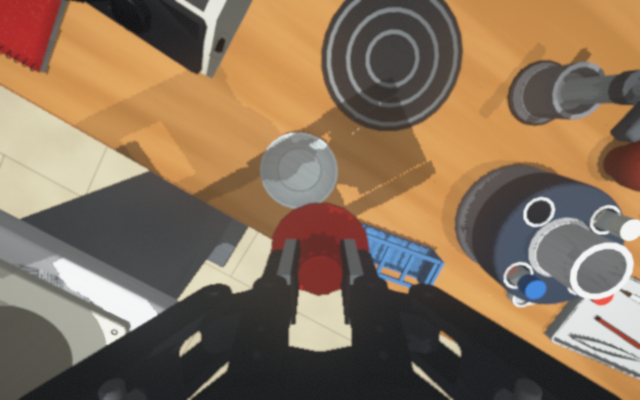

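Call:
step_arm(moves=[0.05,0.05,0,-0.09,0.25,-0.6,-1,0,0,0,-0.08,0.25,-0.8,-1,0,0,0,0,0,-0.9,-1,0,0,0,0,0,-0.9,-1,0,0,0,0,0,-0.6,-1,0,0,0,0,0,-0.3,-1,0,0,0,0,0,-0.1,-1,0,0,0,0,0,0,-1,0,0,0,0,0,0,-1,0,0,0,0,0,0,-1])

```text
time_s: 12.27
position: [406.5, -188.8, 65.1]
orientation: [3.128, -0.011, 0.565]
contact_force: [-0.6, -0.8, 0.6]
finger_gap: 0.23
```

Call:
step_arm(moves=[0.05,0.15,0,-0.07,0,-0.1,-1,0,0,0,0,0,-0.1,-1,0,0,0,0,0,-0.08,-1,0,0,0,0,0,-0.05,-1,0,0,0,0,0,-0.04,-1,0,0,0,0,0,0,-1,0,0,0,0,0,0,-1,0,0,0,0,0,0,-1,0,0,0,0,0,0,-1,0,0,0,0,0,0,-1])

```text
time_s: 13.1
position: [406.2, -190.3, 52.5]
orientation: [3.135, -0.004, 0.565]
contact_force: [-0.2, 0.5, -0.5]
finger_gap: 0.23
```

Call:
step_arm(moves=[0,0,0,-0.08,0.05,-0.06,-1,0,0,0,0,0,-0.06,-1,0,0,0,0,0,-0.03,-1,0,0,0,0,0,0,-1,0,0,0,0,0,0,-0.4,0,0,0,0,0,0,-0.2,0,0,0,0,0,0,0,0,0,0,0,0,0,0,0,0,0,0,0,0,0,0,0,0,0,0,0,0])

```text
time_s: 13.93
position: [402.1, -187.7, 49.0]
orientation: [3.134, -0.004, 0.565]
contact_force: [0.6, 0.4, -0.6]
finger_gap: 0.499
```

Call:
step_arm(moves=[0,0,0,0,0,0.3,0,0,0,0,0,0,0.7,0,0,0,0,0,0,0.9,0,0,0,-0.9,0,0,0.9,0,0,0,-1,0,-0.3,0.9,0.2,0,0,-1,0,-0.7,0.5,0.5,0,0,-1,0,-0.8,0.2,0.7,0,0,-1,0.1,-0.7,0.1,0.7,0,0,-1,0.1,-0.3,0,0.7,0,0,0,0,0,0,0.7])

```text
time_s: 14.77
position: [406.5, -302.4, 237.6]
orientation: [3.141, -0.006, -0.079]
contact_force: [-1.0, -0.7, 0.7]
finger_gap: 0.851
```

Call:
step_arm(moves=[0,0,-1,0,-0.2,0,0.5,0,0,-1,0,-0.2,0,0.5,0,0,-0.8,0,0,0,0.5,0,0,0,0,0,0,0.5,0,0,0,0,0,0,0.5,0,0,0,0,0,0,0.5,0,0,0,0,0,0,0.5,0,0,0,0,0,0,0.5,0,0,0,0,0,0,0.5,0,0,0,0,0,0,0.5])

```text
time_s: 15.6
position: [403.9, -314.1, 234.5]
orientation: [-3.139, 0.001, -0.359]
contact_force: [0.5, -0.4, 0.3]
finger_gap: 0.749
```

Run:
```python
from h import *
s=read_state();print(s['position'],s['orientation'],s['finger_gap'],s['contact_force'])
im,c=shot('wrist','w7.png');shot('scene','sc7.png');cv2.imwrite('pics/c8.png',im)
for p in [[444,-418,112],[403,-188,12],[375.5,-320.4,38]]:print(proj(c,p))
m,b=blobs(im,(100,60,40),(125,255,255),None,200);print(b)
```

```text
[ 403.89773289 -314.08582931  234.48270252] [-3.13882349e+00  1.13214024e-03 -3.58749994e-01] 0.7489420790564629 [ 0.52037472 -0.37601748  0.30607891]
[433.98893214 103.92597344]
[217.41857639 212.8048814 ]
[335.4830263  202.39424293]
[(4730, [336.2, 197.8], [277, 153, 123, 95]), (638, [432.3, 104.4], [417, 90, 30, 29]), (273, [392.9, 4.2], [373, 0, 41, 17])]
```

View pics/c8.png

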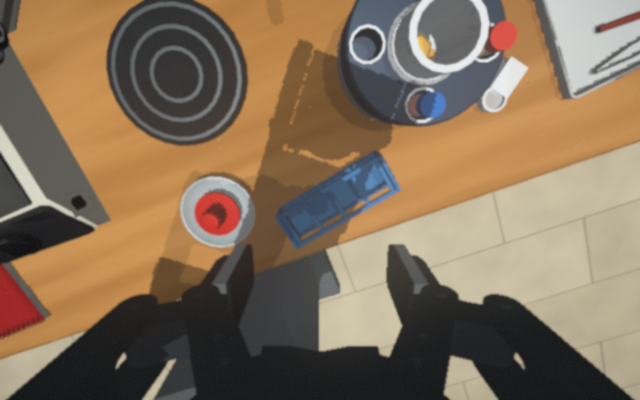

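```bash
cat >> h.py <<'E'
def rack(im,c,box=None):
    m,b=blobs(im,(100,60,40),(125,255,255),box,200)
    k=max(cv2.findContours(m,0,1)[0],key=cv2.contourArea);bx=cv2.boxPoints(cv2.minAreaRect(k))
    W=np.array([onz(c,*p,38)[:2] for p in bx]); 
    if np.linalg.norm(W[0]-W[1])<np.linalg.norm(W[1]-W[2]): W=np.roll(W,-1,0)
    # long edges: 0-1 and 2-3 ; take the one farther from camera nadir
    n=c['P'][:2,3]; e=[(W[0],W[1]),(W[3],W[2])]
    e=max(e,key=lambda t:np.linalg.norm((t[0]+t[1])/2-n)); d=(e[1]-e[0]);L=np.linalg.norm(d);d/=L
    mid=(e[0]+e[1])/2; nn=np.array([-d[1],d[0]]); 
    if nn@(W.mean(0)-mid)<0: nn=-nn
    ce=mid+22*nn
    if d[1]>0: d=-d
    print('rack L',L.round(1),'W',[np.linalg.norm(W[1]-W[2]).round(1)],'dir',d.round(3),np.degrees(np.arctan2(d[1],d[0])).round(1),'centre',ce.round(1))
    for y in (-43,-14.5,14.5,43): print('  slot',y,(ce+d*y).round(1))
    return ce,d
E
python3 - <<'E'
from h import *
im,c=load('w7.png'); rack(im,c)
im,c=load('w1.png'); rack(im,c,(180,150,285,220))
im,c=load('sc7.png');rack(im,c,(215,235,280,290))
E
```

```text
rack L 130.6 W [np.float64(48.1)] dir [ 0.191 -0.982] -79.0 centre [ 374.6 -319.8]
  slot -43 [ 366.4 -277.6]
  slot -14.5 [ 371.9 -305.5]
  slot 14.5 [ 377.4 -334. ]
  slot 43 [ 382.9 -362. ]
rack L 130.8 W [np.float64(51.4)] dir [ 0.194 -0.981] -78.8 centre [ 375.4 -320.5]
  slot -43 [ 367.1 -278.3]
  slot -14.5 [ 372.6 -306.3]
  slot 14.5 [ 378.3 -334.7]
  slot 43 [ 383.8 -362.7]
rack L 160.9 W [np.float64(65.3)] dir [ 0.164 -0.986] -80.6 centre [ 368.9 -319.5]
  slot -43 [ 361.8 -277. ]
  slot -14.5 [ 366.5 -305.2]
  slot 14.5 [ 371.2 -333.8]
  slot 43 [ 375.9 -361.9]
```

Call:
step_arm(moves=[0,0,0,0.34,-0.85,0,0,0,0,0,0.34,-0.85,-0.1,0,0,0,0,0.3,-0.8,-0.3,0,0,0,0,0,0,-0.4,0,0,0,0,0,0,-0.4,0,0,0,0,0,0,-0.4,0,0,0,0,0,0,-0.2,0,0,0,0,0,0,0,0,0,0,0,0,0,0,0,0,0,0,0,0,0,0])

```text
time_s: 16.53
position: [445.0, -419.6, 160.9]
orientation: [-3.14, -0.002, -0.356]
contact_force: [-0.1, 0.7, -0.4]
finger_gap: 0.5
```

```bash
cat > v.py <<'E'
from h import *
import sys
s=read_state();print(s['position'].round(1),s['orientation'].round(3),s['finger_gap'].round(3))
# tool-frame correction hints
lo,hi=eval(sys.argv[1]); box=eval(sys.argv[2]) if len(sys.argv)>2 else None
im,c=shot('wrist','tmp.png'); m,b=blobs(im,lo,hi,box,60)
for a in b[:3]: print(a,onz(c,*a[1],110).round(1))
E
python3 v.py "(105,120,60),(128,255,255)"
```

```text
Traceback (most recent call last):
  File "v.py", line 3, in <module>
    s=read_state();print(s['position'].round(1),s['orientation'].round(3),s['finger_gap'].round(3))
                                                                          ^^^^^^^^^^^^^^^^^^^^^
AttributeError: 'float' object has no attribute 'round'
```

```bash
sed -i "s/s\['finger_gap'\].round(3)/s['finger_gap']/" v.py
python3 v.py "(105,120,60),(128,255,255)"
```

```text
[ 445.  -419.6  160.9] [-3.14e+00 -2.00e-03 -3.56e-01] 0.5004562706646096
(411, [313.7, 236.1], [303, 224, 25, 28]) [ 446.3 -416.1  110. ]
(93, [287.0, 279.8], [280, 271, 15, 18]) [ 425.2 -390.8  110. ]
```

Call:
step_arm(moves=[0,0,0,0,0.06,-0.3,0,0,0,0,0,0,-0.4,0,0,0,0,0,0,-0.3,0,0,0,0,0,0,-0.1,0,0,0,0,0,0,-0.05,0,0,0,0,0,0,0,0,0,0,0,0,0,0,0,0,0,0,0,0,0,0,0,0,0,0,0,0,0,0,0,0,0,0,0,0])

```text
time_s: 17.42
position: [447.4, -418.0, 116.6]
orientation: [3.139, -0.01, -0.355]
contact_force: [0.2, -0.0, -0.1]
finger_gap: 0.503
```

Call:
step_arm(moves=[0,0,0,-0.05,0,-0.08,0,0,0,0,0,0,-0.05,0,0,0,0,0,0,0,0,0,0,0,0,0,0,-1,0,0,0,0,0,0,-1,0,0,0,0,0,0,-1,0,0,0,0,0,0,-1,0,0,0,0,0,0,-1,0,0,0,0,0,0,-1,0,0,0,0,0,0,-1])

```text
time_s: 18.25
position: [445.6, -418.5, 112.0]
orientation: [3.139, -0.012, -0.356]
contact_force: [0.2, 0.1, 0.2]
finger_gap: 0.201
```

Call:
step_arm(moves=[0,0,0,0,0,0.5,-1,0,0,-1,0,0,0.9,-1,0,0,-1,-0.1,0.1,0.5,-1,0,0,-1,-0.2,0.2,0.1,-1,0,0,-1,-0.2,0.2,0,-1,0,0,-1,-0.3,0.3,0,-1,0,0,-1,-0.3,0.3,0,-1,0,0,-1,-0.2,0.2,0,-1,0,0,-1,-0.2,0.1,0,-1,0,0,-1,0,0,0,-1])

```text
time_s: 19.08
position: [382.8, -359.8, 195.4]
orientation: [-3.141, -0.014, -1.34]
contact_force: [0.2, 0.4, 0.1]
finger_gap: 0.203
```

Call:
step_arm(moves=[0,0,-0.6,0,0,0,-1,0,0,0,0,0,0,-1,0,0,0,0,0,0,-1,0,0,0,0,0,0,-1,0,0,0,0,0,0,-1,0,0,0,0,0,0,-1,0,0,0,0,0,0,-1,0,0,0,0,0,0,-1,0,0,0,0,0,0,-1,0,0,0,0,0,0,-1])

```text
time_s: 19.92
position: [382.5, -359.6, 195.6]
orientation: [-3.141, -0.014, -1.402]
contact_force: [-0.1, 0.2, 0.3]
finger_gap: 0.2
```

Run:
```python
from h import *
s=read_state();print(s['position'].round(1),s['orientation'].round(3),s['finger_gap'])
im,c=shot('wrist','w8.png');rack(im,c);shot('scene','sc8.png')
print(proj(c,[375,-320,38]))
cv2.imwrite('pics/c9.png',im)
```

```text
[ 382.5 -359.6  195.6] [-3.141 -0.014 -1.402] 0.20012417486067394
rack L 84.3 W [np.float64(44.8)] dir [ 0.191 -0.982] -79.0 centre [ 378.7 -345.8]
  slot -43 [ 370.5 -303.6]
  slot -14.5 [ 375.9 -331.6]
  slot 14.5 [ 381.5 -360. ]
  slot 43 [ 386.9 -388. ]
[321.23216585 232.72871179]
```

View pics/c9.png

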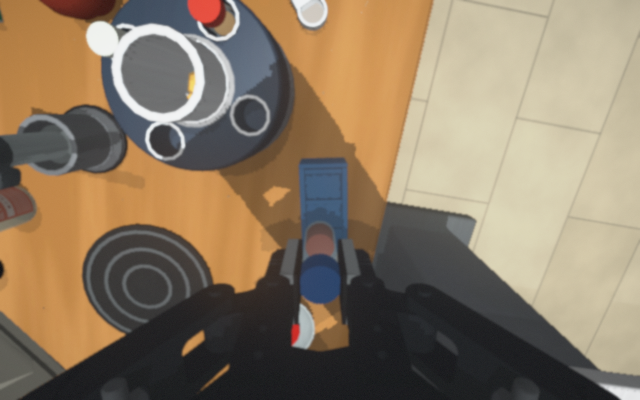

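Run:
```python
from h import *
im,c=load('w8.png');s=read_state()
print('tcp px',proj(c,s['position']))
print('end',onz(c,324,159,38).round(1),'expected',np.array([375,-320])+65*np.array([.191,-.982]))
m,b=blobs(im,(105,120,60),(128,255,255),(290,240,355,310),60);print(b)
for z in (38,):
  print(onz(c,300,162,z).round(1),onz(c,347,158,z).round(1))
print(onz(c,321,281,s['position'][2]).round(1))
```

```text
tcp px [321.2989119  281.75331784]
end [ 384.4 -388.9   38. ] expected [ 387.415 -383.83 ]
[(1239, [320.7, 282.8], [301, 261, 39, 41])]
[ 404.9 -382.7   38. ] [ 364.6 -393.2   38. ]
[ 382.7 -359.9  195.6]
```

Call:
step_arm(moves=[0.13,0.02,0,0.02,-0.07,-0.5,-1,0,0,0,0,0,-0.7,-1,0,0,0,0,0,-0.7,-1,0,0,0,0,0,-0.4,-1,0,0,0,0,0,-0.2,-1,0,0,0,0,0,-0.05,-1,0,0,0,0,0,0,-1,0,0,0,0,0,0,-1,0,0,0,0,0,0,-1,0,0,0,0,0,0,-1])

```text
time_s: 20.85
position: [386.1, -365.1, 94.2]
orientation: [-3.135, -0.007, -1.402]
contact_force: [0.7, 0.8, -0.4]
finger_gap: 0.196
```

Call:
step_arm(moves=[0,0,0,-0.08,0.08,0.05,-1,0,0,0,0,0,0,-1,0,0,0,0,0,-0.1,-1,0,0,0,0,0,-0.2,-1,0,0,0,0,0,-0.2,-1,0,0,0,0,0,-0.15,-1,0,0,0,0,0,-0.1,-1,0,0,0,0,0,0,-1,0,0,0,0,0,0,-1,0,0,0,0,0,0,-1])

```text
time_s: 21.68
position: [383.1, -362.1, 64.7]
orientation: [-3.133, -0.01, -1.402]
contact_force: [0.2, 0.5, -0.6]
finger_gap: 0.2
```

Call:
step_arm(moves=[0,0,0,0,0,-0.06,-1,0,0,0,0,0,0,-1,0,0,0,0,0,0,-0.4,0,0,0,0,0,0,0,0,0,0,0,0,0,0,0,0,0,0,0,0.3,0,0,0,0,0,0,0.7,0,0,0,0.9,0,0,0.9,0,0,0,0.9,0,0,0.9,0,0,0,0.9,0,0,0.3,0,0,0,0.9,0,0,0,0])

```text
$.moves: bad value
```

Call:
step_arm(moves=[0,0,0,0,0,-0.06,-1,0,0,0,0,0,0,-1,0,0,0,0,0,0,-0.4,0,0,0,0,0,0,0,0,0,0,0,0,0,0,0,0,0,0,0,0.3,0,0,0,0,0,0,0.7,0,0,0,1,0,0,0.9,0,0,0,1,0,0,0.9,0,0,0,1,0,0,0.3,0])

```text
time_s: 22.52
position: [380.9, -359.9, 190.6]
orientation: [-3.139, -0.004, -1.078]
contact_force: [0.5, -0.8, -0.0]
finger_gap: 0.5
```

Call:
step_arm(moves=[0,0,1,0.5,-0.2,0.2,0,0,0,1,0.7,-0.4,0,0,0,0,1,0.8,-0.5,0,0,0,0,1,0.8,-0.5,0,0,0,0,1,0.5,-0.3,0,0,0,0,1,0.3,-0.2,0,0,0,0,0.8,0,0,0,0,0,0,0,0,0,0,0,0,0,0,0,0,0,0,0,0,0,0,0,0,0])

```text
time_s: 23.35
position: [532.0, -447.5, 217.8]
orientation: [3.141, -0.021, -0.33]
contact_force: [-0.3, 0.3, -0.2]
finger_gap: 0.499
```

```bash
python3 v.py "(0,0,130),(180,60,255)" "(240,150,400,300)"
python3 - <<'E'
from h import *
im,c=load('tmp.png')
for p in [(531,-448,112),(487,-433,132),(530.2,-449,86)]: print(proj(c,p))
m,b=blobs(im,(105,120,60),(128,255,255),None,60);print(b)
E
```

```text
[ 532.  -447.5  217.8] [ 3.141 -0.021 -0.33 ] 0.4989485209354592
(2056, [320.1, 208.5], [273, 186, 92, 73]) [ 532.2 -447.8  110. ]
(1003, [325.5, 267.4], [288, 245, 69, 55]) [ 484.4 -436.1  110. ]
(121, [380.7, 242.0], [369, 237, 22, 15]) [ 491.2 -483.7  110. ]
[320.82799712 210.67106294]
[320.88675095 279.85218081]
[322.12837959 201.84284346]
[(753, [286.1, 328.1], [263, 306, 54, 42])]
```

Call:
step_arm(moves=[0.06,0.19,-0.1,-0.02,0,-0.4,0,0,0,0,0,0,-0.5,0,0,0,0,0,0,-0.5,0,0,0,0,0,0,-0.5,0,0,0,0,0,0,-0.3,0,0,0,0,0,0,-0.1,0,0,0,0,0,0,0,0,0,0,0,0,0,0,0,0,0,0,0,0,0,0,0,0,0,0,0,0,0])

```text
time_s: 24.23
position: [527.6, -445.8, 120.4]
orientation: [3.14, 0.007, -0.353]
contact_force: [-0.5, -0.1, 0.0]
finger_gap: 0.498
```

Call:
step_arm(moves=[0,0,0,0.09,-0.05,-0.12,0,0,0,0,0,0,-0.09,0,0,0,0,0,0,0,0,0,0,0,0,0,0,-1,0,0,0,0,0,0,-1,0,0,0,0,0,0,-1,0,0,0,0,0,0,-1,0,0,0,0,0,0,-1,0,0,0,0,0,0,-1,0,0,0,0,0,0,-1])

```text
time_s: 25.07
position: [533.2, -449.4, 114.9]
orientation: [3.138, 0.001, -0.354]
contact_force: [-0.9, -0.6, -0.2]
finger_gap: 0.197
```

Call:
step_arm(moves=[0,0,0,0,0,0.5,-1,0,0,0,0,0,0.9,-1,0,0,-1,0,0,0.9,-1,0,0,-1,-0.1,0.1,0.5,-1,0,0,-1,-0.7,0.5,0.1,-1,0,0,-1,-0.8,0.6,0,-1,0,0,-1,-0.8,0.6,0,-1,0,0,-1,-0.8,0.6,0,-1,0,0,-1,-0.5,0.4,0,-1,0,0,-1,-0.2,0.1,0,-1])

```text
time_s: 25.9
position: [371.7, -328.5, 234.6]
orientation: [-3.141, -0.002, -1.227]
contact_force: [0.1, -0.2, -0.0]
finger_gap: 0.203
```

Call:
step_arm(moves=[0,0,-1,0,0,0,-1,0,0,-0.8,0,0,0,-1,0,0,0,0,0,0,-1,0,0,0,0,0,0,-1,0,0,0,0,0,0,-1,0,0,0,0,0,0,-1,0,0,0,0,0,0,-1,0,0,0,0,0,0,-1,0,0,0,0,0,0,-1,0,0,0,0,0,0,-1])

```text
time_s: 26.73
position: [368.9, -326.4, 235.5]
orientation: [-3.141, -0.002, -1.42]
contact_force: [-0.3, 0.0, 0.2]
finger_gap: 0.204
```

```bash
cat > r.py <<'E'
from h import *
s=read_state();p=s['position'];print(p.round(1),s['orientation'].round(3),s['finger_gap'])
im,c=shot('wrist','tmp.png');g=cv2.cvtColor(im,cv2.COLOR_BGR2HSV)
# bottom end edge of the rack near the camera: walk the column of the expected end
e=np.array([375,-320])+65*np.array([.191,-.982])
u,v=proj(c,[*e,0]);ut,vt=proj(c,[*e,38]);print('expected end px z0',u,v,'z38',ut,vt)
for w in (-15,0,15):
    col=cv2.inRange(g[:,int(u)+w],(100,60,40),(125,255,255)) if 0 else cv2.inRange(g[:,int(u)+w:int(u)+w+1],(98,90,40),(125,255,255)).ravel()
    r=np.where(col>0)[0];r=r[r>v-40];print('first blue row',r[:1],end=' ')
print()
print('tcp px',proj(c,p))
E
python3 r.py
python3 - <<'E'
from h import *
im,c=load('tmp.png');
m,b=blobs(im,(0,0,100),(180,70,255),(290,235,355,320),60);print(b)
m,b=blobs(im,(105,120,60),(128,255,255),None,60);print(b)
E
```

```text
[ 368.9 -326.4  235.5] [-3.141e+00 -2.000e-03 -1.420e+00] 0.20417403882331064
expected end px z0 311.56515420006997 118.46479967895607 z38 310.58690137975395 119.78275462126078
first blue row [121] first blue row [121] first blue row [125] 
tcp px [321.30845661 281.67084578]
[(2291, [319.6, 268.4], [300, 235, 40, 67])]
[(295, [309.2, 148.3], [300, 139, 20, 19]), (86, [310.3, 166.4], [302, 159, 18, 15])]
```

Call:
step_arm(moves=[0,0,0.4,0.2,-0.18,-0.4,-1,0,0,0,0,0,-0.6,-1,0,0,0,0,0,-0.7,-1,0,0,0,0,0,-0.7,-1,0,0,0,0,0,-0.5,-1,0,0,0,0,0,-0.2,-1,0,0,0,0,0,-0.1,-1,0,0,0,0,0,0,-1,0,0,0,0,0,0,-1,0,0,0,0,0,0,-1])

```text
time_s: 27.62
position: [379.8, -336.2, 106.1]
orientation: [-3.136, -0.009, -1.375]
contact_force: [-0.1, 0.3, -0.2]
finger_gap: 0.193
```

Call:
step_arm(moves=[0,0,0,-0.06,0.05,0,-1,0,0,0,0,0,-0.2,-1,0,0,0,0,0,-0.3,-1,0,0,0,0,0,-0.2,-1,0,0,0,0,0,-0.15,-1,0,0,0,0,0,-0.1,-1,0,0,0,0,0,0,-1,0,0,0,0,0,0,-1,0,0,0,0,0,0,-1,0,0,0,0,0,0,-1])

```text
time_s: 28.45
position: [379.6, -336.3, 69.8]
orientation: [-3.13, -0.017, -1.375]
contact_force: [0.6, -0.0, -0.4]
finger_gap: 0.203
```

Call:
step_arm(moves=[0,0,0,-0.03,0.03,-0.1,-1,0,0,0,0,0,0,-1,0,0,0,0,0,0,-0.4,0,0,0,0,0,0,0,0,0,0,0,0,0,0,0,0,0,0,0,0.3,0,0,0,0,0,0,0.7,0,0,0,1,0,0,0.9,0,0,0,1,0,0,0.9,0,0,0,1,0,0,0.9,0])

```text
time_s: 29.28
position: [373.9, -330.9, 211.9]
orientation: [-3.138, -0.003, -1.051]
contact_force: [0.7, -0.6, -0.8]
finger_gap: 0.499
```

Call:
step_arm(moves=[0,0,1,0.3,-0.4,0.1,0,0,0,1,0.3,-0.5,0,0,0,0,1,0.3,-0.5,0,0,0,0,1,0.3,-0.5,0,0,0,0,1,0.3,-0.5,0,0,0,0,1,0.3,-0.4,0,0,0,0,1,0.2,-0.3,0,0,0,0,1,0.1,-0.2,0,0,0,0,1,0.1,-0.1,0,0,0,0,1,0,0,0,0])

```text
time_s: 30.12
position: [468.3, -475.8, 229.0]
orientation: [-3.14, -0.022, 0.051]
contact_force: [-0.5, -0.0, -0.1]
finger_gap: 0.501
```

Call:
step_arm(moves=[0,0,1,0,0,0,0,0,0,1,0,0,0,0,0,0,1,0,0,0,0,0,0,1,0,0,0,0,0,0,1,0,0,0,0,0,0,1,0,0,0,0,0,0,1,0,0,0,0,0,0,1,0,0,0,0,0,0,1,0,0,0,0,0,0,1,0,0,0,0])

```text
time_s: 30.95
position: [467.3, -475.5, 227.3]
orientation: [-3.137, -0.022, 1.152]
contact_force: [0.8, 0.3, -0.1]
finger_gap: 0.5
```

Call:
step_arm(moves=[0,0,1,0,0,0,0,0,0,1,0,0,0,0,0,0,0,0,0,0,0,0,0,0,0,0,0,0,0,0,0,0,0,0,0,0,0,0,0,0,0,0,0,0,0,0,0,0,0,0,0,0,0,0,0,0,0,0,0,0,0,0,0,0,0,0,0,0,0,0])

```text
time_s: 31.78
position: [466.6, -474.9, 226.7]
orientation: [-3.135, -0.023, 1.364]
contact_force: [-0.6, -0.1, -0.1]
finger_gap: 0.503
```

```bash
python3 v.py "(0,150,60),(8,255,255)" "(240,120,420,330)"
python3 - <<'E'
from h import *
im,c=load('tmp.png')
print(proj(c,[471.8,-476.1,112]),proj(c,read_state()['position']))
im,c=shot('scene','sc9.png');cv2.imwrite('pics/c10.png',cv2.resize(im[190:300,190:350],(800,550),interpolation=2))
E
```

```text
[ 466.6 -474.9  226.7] [-3.135 -0.023  1.364] 0.5030530403124689
(339, [325.8, 204.7], [316, 194, 20, 22]) [ 471.5 -475.5  110. ]
[326.34605504 206.11299646] [317.75989287 281.92262139]
```

View pics/c10.png

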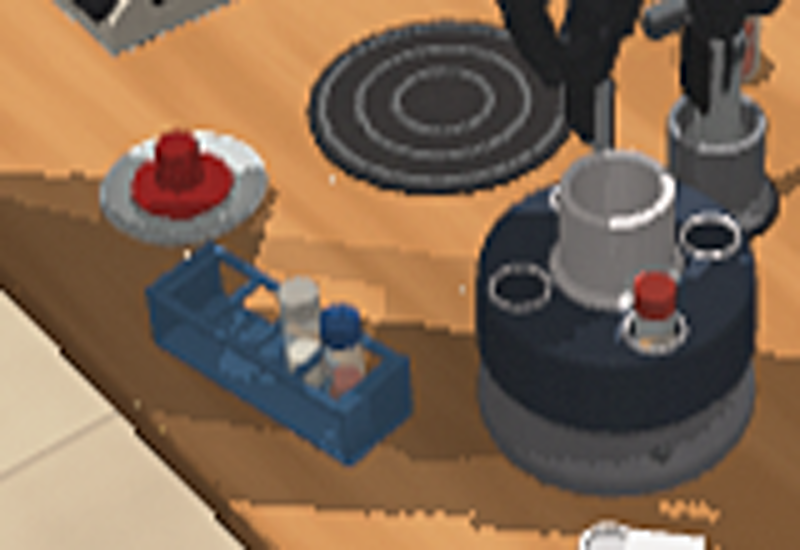

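Call:
step_arm(moves=[-0.2,0.07,-0.6,0.12,-0.03,-0.3,0,0,0,-0.6,0,0,-0.5,0,0,0,0,0,0,-0.6,0,0,0,0,0,0,-0.6,0,0,0,0,0,0,-0.3,0,0,0,0,0,0,-0.15,0,0,0,0,0,0,0,0,0,0,0,0,0,0,0,0,0,0,0,0,0,0,0,0,0,0,0,0,0])

```text
time_s: 32.72
position: [473.6, -478.4, 129.9]
orientation: [-3.141, 0.004, 1.231]
contact_force: [-0.3, 0.3, -0.0]
finger_gap: 0.503
```

Call:
step_arm(moves=[0,0,0,-0.06,0.07,-0.1,0,0,0,0,0,0,-0.15,0,0,0,0,0,0,-0.13,0,0,0,0,0,0,-0.05,0,0,0,0,0,0,0,0,0,0,0,0,0,0,-1,0,0,0,0,0,0,-1,0,0,0,0,0,0,-1,0,0,0,0,0,0,-1,0,0,0,0,0,0,-1])

```text
time_s: 33.55
position: [472.1, -476.7, 114.4]
orientation: [3.138, 0.006, 1.231]
contact_force: [-0.3, 0.0, -0.0]
finger_gap: 0.205
```

Call:
step_arm(moves=[0,0,0,0,0,0.5,-1,0,0,0,0,0,0.9,-1,0,0,0,-0.1,0,0.9,-1,0,0,1,-0.4,0.5,0.2,-1,0,0,1,-0.5,0.8,0,-1,0,0,1,-0.5,0.8,0,-1,0,0,1,-0.5,0.8,0,-1,0,0,1,-0.4,0.8,0,-1,0,0,0,-0.2,0.4,0,-1,0,0,0,0,0.1,0,-1])

```text
time_s: 34.38
position: [363.3, -303.5, 218.6]
orientation: [3.135, 0.011, 1.779]
contact_force: [-0.9, 0.5, -0.1]
finger_gap: 0.202
```

Call:
step_arm(moves=[0,0,0,0,0,0,-1,0,0,0,0,0,0,-1,0,0,0,0,0,0,-1,0,0,0,0,0,0,-1,0,0,0,0,0,0,-1,0,0,0,0,0,0,-1,0,0,0,0,0,0,-1,0,0,0,0,0,0,-1,0,0,0,0,0,0,-1,0,0,0,0,0,0,-1])

```text
time_s: 35.22
position: [367.1, -308.2, 219.3]
orientation: [3.132, 0.015, 1.777]
contact_force: [0.4, 0.4, -0.6]
finger_gap: 0.201
```

Run:
```python
from h import *
s=read_state();p=s['position'];print(p.round(1),s['orientation'].round(3),s['finger_gap'])
im,c=shot('wrist','w10.png');print('tcp px',proj(c,p))
m,b=blobs(im,(0,150,60),(8,255,255),(270,200,370,330),60);print(b)
m,b=blobs(im,(98,90,40),(125,255,255),None,100);print(b)
e=np.array([375,-320]);d=np.array([.191,-.982]);x=np.array([.982,.191])
for a in(-1,1):
  for w in (-1,1):
    for z in (0,38): print(a,w,z,proj(c,[*(e+65*a*d+22*w*x),z]).round())
```

```text
[ 367.1 -308.2  219.3] [3.132 0.015 1.777] 0.2006503099346332
tcp px [317.63629194 281.47059453]
[(1258, [320.3, 274.8], [301, 252, 39, 43])]
[(2442, [321.2, 171.7], [300, 134, 43, 106])]
-1 -1 0 [302. 122.]
-1 -1 38 [300. 125.]
-1 1 0 [344. 123.]
-1 1 38 [347. 126.]
1 -1 0 [302. 237.]
1 -1 38 [300. 252.]
1 1 0 [340. 237.]
1 1 38 [342. 252.]
```

Run:
```python
from h import *
im,c=load('w10.png');g=cv2.cvtColor(im,cv2.COLOR_BGR2HSV)
for u in (308,322,338): print(u,[tuple(int(t) for t in g[r,u]) for r in range(114,142,2)])
cv2.imwrite('pics/c11.png',cv2.resize(im[60:310,200:440],(768,800))[:600])
```

```text
308 [(15, 121, 95), (15, 118, 97), (15, 120, 96), (15, 121, 95), (14, 94, 87), (113, 41, 75), (107, 81, 85), (107, 81, 88), (107, 77, 86), (106, 86, 89), (107, 83, 89), (108, 85, 90), (107, 96, 101), (106, 103, 111)]
322 [(15, 124, 99), (15, 118, 99), (16, 124, 99), (14, 118, 99), (14, 93, 93), (117, 35, 72), (108, 81, 85), (107, 86, 89), (108, 80, 86), (107, 90, 88), (107, 85, 90), (107, 88, 90), (108, 91, 90), (107, 87, 91)]
338 [(15, 122, 100), (15, 123, 102), (15, 123, 102), (14, 121, 101), (14, 106, 94), (126, 18, 70), (107, 76, 84), (107, 80, 89), (108, 78, 85), (108, 77, 86), (109, 85, 87), (108, 81, 85), (108, 84, 88), (108, 82, 87)]
```

View pics/c11.png

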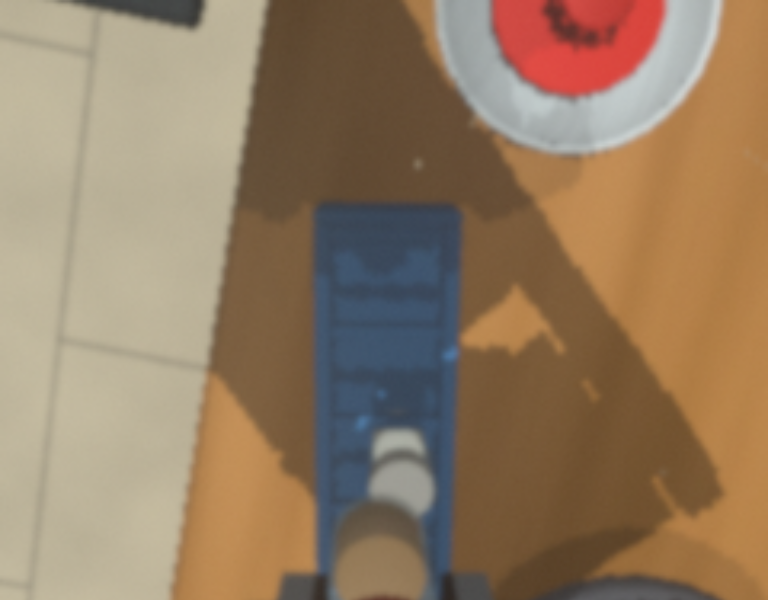

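Call:
step_arm(moves=[0.12,0.12,0,0.12,0.03,-0.4,-1,0,0,0,0,0,-0.6,-1,0,0,0,0,0,-0.7,-1,0,0,0,0,0,-0.6,-1,0,0,0,0,0,-0.3,-1,0,0,0,0,0,-0.1,-1,0,0,0,0,0,0,-1,0,0,0,0,0,0,-1,0,0,0,0,0,0,-1,0,0,0,0,0,0,-1])

```text
time_s: 36.1
position: [374.3, -308.7, 110.8]
orientation: [3.137, 0.007, 1.777]
contact_force: [-0.0, -0.3, 0.0]
finger_gap: 0.203
```

Call:
step_arm(moves=[0,0,0,-0.06,0.03,0,-1,0,0,0,0,0,-0.2,-1,0,0,0,0,0,-0.3,-1,0,0,0,0,0,-0.3,-1,0,0,0,0,0,-0.2,-1,0,0,0,0,0,-0.1,-1,0,0,0,0,0,0,-1,0,0,0,0,0,0,-1,0,0,0,0,0,0,-1,0,0,0,0,0,0,-1])

```text
time_s: 36.93
position: [374.0, -309.4, 68.5]
orientation: [3.131, 0.014, 1.776]
contact_force: [-0.1, 0.6, -0.3]
finger_gap: 0.202
```

Call:
step_arm(moves=[0,0,0,-0.03,0.03,-0.06,-1,0,0,0,0,0,0,-1,0,0,0,0,0,0,-0.4,0,0,0,0,0,0,-0.1,0,0,0,0,0,0,-0.1,0,0,0,0,0,0.3,-0.1,0,0,0,0,0,0.7,-0.1,0,0,0,0,0,0.9,-0.1,0,0,0,0,0,0.9,-0.1,0,0,0,0,0,0.7,-0.1])

```text
time_s: 37.77
position: [369.2, -305.0, 206.0]
orientation: [3.139, 0.005, 1.777]
contact_force: [0.5, -0.7, -0.6]
finger_gap: 0.449
```

Call:
step_arm(moves=[0,0,0,0.3,-0.4,0.2,-0.1,0,0,0,0.5,-0.8,0,-0.1,0,0,0,0.5,-0.8,0,-0.1,0,0,0,0.5,-0.8,0,-0.1,0,0,0,0.5,-0.8,0,-0.1,0,0,0,0.5,-0.8,-0.1,-0.1,0,0,0,0.3,-0.4,-0.5,-0.1,0,0,0,0,-0.1,-0.6,-0.1,0,0,0,0,0,-0.4,-0.1,0,0,0,0,0,-0.1,-0.1])

```text
time_s: 38.6
position: [500.9, -513.3, 156.8]
orientation: [3.126, 0.023, 1.777]
contact_force: [0.9, 0.5, -0.3]
finger_gap: 0.451
```

Call:
step_arm(moves=[0,0,0,0,0,-0.1,-0.1,0,0,0,0,0,0,-0.1,0,0,0,0,0,0,-0.1,0,0,0,0,0,0,-0.1,0,0,0,0,0,0,-0.1,0,0,0,0,0,0,-0.1,0,0,0,0,0,0,-0.1,0,0,0,0,0,0,-0.1,0,0,0,0,0,0,-0.1,0,0,0,0,0,0,-0.1])

```text
time_s: 39.43
position: [501.4, -512.8, 157.2]
orientation: [3.124, 0.026, 1.778]
contact_force: [0.4, 0.0, -0.2]
finger_gap: 0.451
```

Run:
```python
from h import *
s=read_state();p=s['position'];print(p.round(1),s['orientation'].round(3),s['finger_gap'])
im,c=shot('wrist','w11.png');shot('scene','sc11.png')
print('nut px',proj(c,[487,-433,65.5]),proj(c,[487,-433,132]))
cam=c['P'][:3,3];print(cam)
```

```text
[ 501.4 -512.8  157.2] [3.124 0.026 1.778] 0.4505278477931898
nut px [319.77197555  86.39868675] [322.46944724  81.29339377]
[ 484.83102784 -440.00437013  273.92648975]
```

```bash
cat > nut.py <<'E'
from h import *
im,c=load('w11.png')
S=12;N=400
pts=np.array([[487+(i-N/2)/S,-433-(j-N/2)/S,65.5] for j in range(N) for i in range(N)])
q=(np.linalg.inv(c['P'])@np.c_[pts,np.ones(len(pts))].T)[:3].T*[1,-1,-1]
uv=cv2.projectPoints(q.reshape(-1,1,3),np.zeros(3),np.zeros(3),c['K'],c['D'])[0].reshape(N,N,2).astype(np.float32)
r=cv2.remap(im,uv[...,0],uv[...,1],cv2.INTER_CUBIC)
cv2.imwrite('pics/nut.png',r)
hsv=cv2.cvtColor(r,cv2.COLOR_BGR2HSV);m=cv2.inRange(hsv,(12,90,60),(35,255,255))
k=max(cv2.findContours(m,0,1)[0],key=cv2.contourArea);print('area mm2',cv2.contourArea(k)/S/S,cv2.minAreaRect(k))
sc=load('sc11.png')[0][220:300,200:300]
cv2.imwrite('pics/c12.png',np.hstack([r,cv2.resize(cv2.merge([m]*3),(0,0),fx=.5,fy=.5).repeat(2,0)[:400,:0] if 0 else cv2.resize(sc,(400,400))]))
E
python3 nut.py
```

```text
area mm2 486.81597222222223 ((195.87672424316406, 200.99008178710938), (250.9083709716797, 410.7876892089844), 57.107666015625)
```

View pics/c12.png

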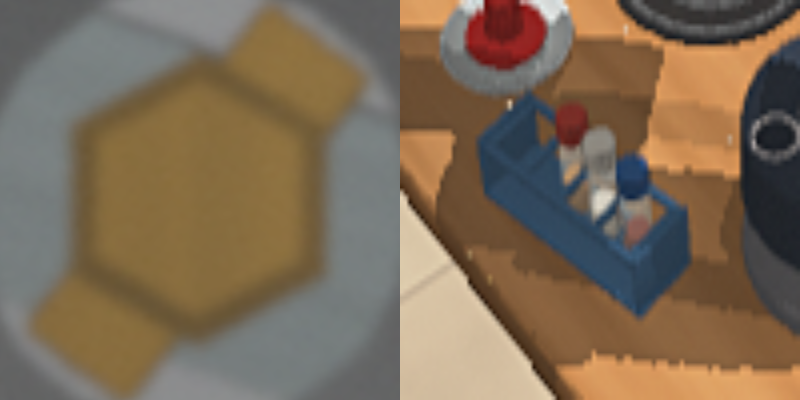

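Call:
step_arm(moves=[0,0,-1,0,0,0.8,0,0,0,-1,0,0.1,0.8,0,0,0,-1,0,0.4,0.5,0,0,0,-1,0.3,0.5,0,0,0,0,-1,0.4,0.6,0,0,0,0,-1,0.4,0.6,0,0,0,0,-1,0.5,0.6,0,0,0,0,-1,0.5,0.5,0,0,0,0,-1,0.4,0.3,0,0,0,0,-1,0.2,0,0,0])

```text
time_s: 40.37
position: [609.4, -363.4, 244.4]
orientation: [3.123, 0.021, 0.677]
contact_force: [0.6, 0.4, 0.3]
finger_gap: 0.502
```

Call:
step_arm(moves=[0,0,-1,0,0,0,0,0,0,-1,0,0,0,0,0,0,-1,0,0,0,0,0,0,-1,0,0,0,0,0,0,-1,0,0,0,0,0,0,-1,0,0,0,0,0,0,-1,0,0,0,0,0,0,-0.8,0,0,0,0,0,0,0,0,0,0,0,0,0,0,0,0,0,0])

```text
time_s: 41.2
position: [612.7, -359.6, 242.6]
orientation: [3.124, 0.022, -0.179]
contact_force: [-0.7, -0.4, -0.3]
finger_gap: 0.498
```

Run:
```python
from h import *
s=read_state();p=s['position'];print(p.round(1),s['orientation'].round(3),s['finger_gap'])
im,c=shot('wrist','w12.png');g=cv2.cvtColor(im,cv2.COLOR_BGR2HSV)
for q in [(653,-370,145),(612.8,-366,145),(572,-363,145)]: print(proj(c,q))
# top face of the bar: print values on a row/column through the expected middle
u,v=proj(c,(612.8,-366,145)).astype(int)
for dv in(-30,0,20): print([tuple(int(t) for t in g[v+dv,x]) for x in range(u-20,u+21,4)])
```

```text
[ 612.7 -359.6  242.6] [ 3.124  0.022 -0.179] 0.49823720853037823
[321.95755285 150.11488702]
[326.18380398 206.02169869]
[331.40106755 256.67053717]
[(10, 9, 85), (40, 8, 91), (18, 17, 77), (10, 9, 82), (15, 6, 80), (8, 13, 80), (23, 12, 83), (20, 8, 95), (15, 20, 75), (120, 2, 130), (14, 22, 149)]
[(16, 145, 130), (15, 144, 131), (15, 131, 127), (13, 26, 69), (15, 29, 71), (18, 18, 72), (13, 25, 71), (15, 141, 127), (15, 144, 131), (15, 140, 133), (15, 143, 132)]
[(15, 142, 131), (15, 144, 131), (16, 146, 131), (13, 78, 105), (98, 9, 109), (105, 9, 112), (110, 7, 105), (14, 112, 114), (15, 141, 130), (15, 141, 128), (15, 146, 175)]
```

Run:
```python
from h import *
im,c=load('w12.png');g=cv2.cvtColor(im,cv2.COLOR_BGR2HSV)
for v in range(120,290,6):
    x0=int(326+(v-206)*0.09); m=g[v,:,1]<70
    a=b=x0
    while a>200 and m[a-1]: a-=1
    while b<450 and m[b+1]: b+=1
    print(v,a,b,''.join('%4d'%t for t in g[v,296:360:4,2]))
```

```text
120 318 318  132 132 130 131 130 131 130 131 130 131 130 130 131 130 130 131
126 318 318  132 131 132 130 130 130 130 128 130 130 130 130 129 130 130 131
132 319 319  131 131 131 129 129 129 130 130 130 131 130 130 130 131 131 131
138 316 324  124 130 130 116  80  71  70  70  76 107 129 130 129 130 131 130
144 303 338  172 108  75  89  74  73  75  76  88  90  79  99 131 133 133 148
150 297 343  104 108  88  78  75  83  82  83  75  80  92  90  80 184 203 205
156 294 346  104 111  76  95  82  81  82  81  85 106  87  90  93 150 213 189
162 292 348  107  89  89  69  82  80  82  81  78  69  84 103  93 102 203 139
168 293 348   84 154  72  89  99  78  81  83  80 107  90  88 107 108 164 136
174 294 347  105 132  73  87  89  79  81  82  77  94  91  77 173 121 131 132
180 296 346  109 137  71  88  71  77  81  82  78  70  81  80 172 133 133 134
186 298 344  108 116  76  68  70  74  80  79  78  82  75 153 145 133 134 133
192 303 341  109 107  88  97  88  72  80  82  81  76  81 146 133 134 135 141
198 309 336  107 107 126 116 118  81  79  81  78  79 105 131 132 131 131 194
204 314 331  106 108 1
[... 432 characters left out ...]
 82  81
240 320 334  134 134 134 132 134 134 102 123 125 113 178 179  93  81  78  55
246 321 334  133 134 135 135 136 136  98  78  83  93 165 133  85  80  56  54
252 321 334  136 136 135 135 135 133 106  79  80  79 152 111  80  58  54  52
258 330 330  133 132 133 133 131 132 129  86  96 121 176 123  74  52  53  51
264 331 331  134 135 135 134 133 131 132 132 176 179 180 153  60  54  54  64
270 331 331  131 130 130 128 128 129 128 163 195 177 177 175  67  52  58  99
276 332 332  127 127 128 129 129 129 133 198 202 185 179 179  83  51  81 208
282 332 332  130 130 130 132 132 132 184 208 208 206 188 180 124  58 176  92
288 333 333  132 132 130 131 130 141 199 201 202 201 201 199 169  68 172 111
```

Run:
```python
from h import *
im,c=load('w12.png')
A=onz(c,319.8,137,145);B=onz(c,328,257,145);print(A.round(1),B.round(1),np.linalg.norm(A-B),np.degrees(np.arctan2(*(A-B)[1::-1])),((A+B)/2).round(1))
for p in [(325,216),(327,246)]:print(onz(c,*p,145).round(1))
B2=onz(c,328,257,132);print(B2)
```

```text
[ 662.  -370.1  145. ] [ 572.2 -360.4  145. ] 90.27387123991048 -6.1637204477263925 [ 617.1 -365.3  145. ]
[ 605.4 -363.9  145. ]
[ 581.4 -361.2  145. ]
[ 565.25789018 -359.80606372  132.        ]
```

Call:
step_arm(moves=[0.12,-0.23,0.7,0.1,-0.14,-0.2,0,0,0,0,0,0,-0.5,0,0,0,0,0,0,-0.5,0,0,0,0,0,0,-0.5,0,0,0,0,0,0,-0.3,0,0,0,0,0,0,-0.1,0,0,0,0,0,0,0,0,0,0,0,0,0,0,0,0,0,0,0,0,0,0,0,0,0,0,0,0,0])

```text
time_s: 42.08
position: [618.6, -366.4, 159.4]
orientation: [3.137, -0.007, -0.085]
contact_force: [-0.6, 0.1, 0.8]
finger_gap: 0.502
```

Call:
step_arm(moves=[0,0,-0.2,-0.04,0.03,-0.1,0,0,0,0,0,0,-0.2,0,0,0,0,0,0,-0.15,0,0,0,0,0,0,-0.05,0,0,0,0,0,0,0,0,0,0,0,0,0,0,-1,0,0,0,0,0,0,-1,0,0,0,0,0,0,-1,0,0,0,0,0,0,-1,0,0,0,0,0,0,-1], grip_force=80)

```text
time_s: 42.92
position: [618.2, -365.7, 140.2]
orientation: [3.135, -0.011, -0.108]
contact_force: [-0.1, -0.3, -0.7]
finger_gap: 0.125
```

Call:
step_arm(moves=[0,0,0,0,0,0,-1,0,0,0,0,0,0,-1,0,0,0,0,0,0,-1,0,0,0,0,0,0.1,-1,0,0,0,0,0,0.2,-1,0,0,0,0,0,0.3,-1,0,0,0,0,0,0.4,-1,0,0,0,0,0,0.2,-1,0,0,0,0,0,0.1,-1,0,0,0,0,0,0,-1])

```text
time_s: 43.75
position: [617.0, -365.0, 196.4]
orientation: [3.136, -0.009, -0.108]
contact_force: [-0.1, 0.0, -2.9]
finger_gap: 0.122
```

Run:
```python
from h import *
s=read_state();print(s)
```

```text
{'time_s': 43.75, 'q': array([-5.50387800e-01,  6.12082023e-01,  1.45198181e+00, -1.25026528e-03,
        1.06728860e+00,  1.12860706e+00]), 'joint_velocities': array([ 0.00031754, -0.01008261,  0.00182477, -0.00036557,  0.00031861,
        0.00143206]), 'joint_efforts': array([-1.22913898e-03, -6.79813600e+01, -2.85416847e+01, -1.26010319e-02,
        1.81255764e-01, -8.36157383e-07]), 'position': array([ 617.00620202, -365.01562337,  196.42146411]), 'orientation': array([ 3.13621535, -0.0087837 , -0.10757727]), 'contact_force': array([-0.07286363,  0.00395238, -2.92551469]), 'moment': array([-0.02458658, -0.03522455, -0.01993471]), 'finger_gap': 0.12212710282445705}
```

Call:
step_arm(moves=[0,0,0,0,0,0.5,-1,0,0,0,0,0,0.7,-1,0,0,0,0,0,0.7,-1,0,0,0,0,0,0.3,-1,0,0,0.6,-0.5,-0.25,0,-1,0,0,0.5,-0.8,-0.45,0,-1,0,0,0,-0.8,-0.45,0,-1,0,0,0,-0.7,-0.35,0,-1,0,0,0,-0.4,-0.2,0,-1,0,0,0,-0.1,0,0,-1])

```text
time_s: 44.58
position: [479.6, -431.5, 283.4]
orientation: [3.138, -0.005, 0.019]
contact_force: [0.6, -0.6, -3.1]
finger_gap: 0.127
```

Call:
step_arm(moves=[0,0,0,0,0,0,-1,0,0,0,0,0,0,-1,0,0,0,0,0,0,-1,0,0,0,0,0,0,-1,0,0,0,0,0,0,-1,0,0,0,0,0,0,-1,0,0,0,0,0,0,-1,0,0,0,0,0,0,-1,0,0,0,0,0,0,-1,0,0,0,0,0,0,-1])

```text
time_s: 45.42
position: [482.9, -428.7, 281.0]
orientation: [3.14, -0.005, 0.022]
contact_force: [0.5, 0.0, -3.1]
finger_gap: 0.125
```

Run:
```python
from h import *
s=read_state();p=s['position'];print(p.round(1),s['orientation'].round(4))
T=toolT(s)
foot=(T@[0,0,134.2,1])[:3];print('foot expected',foot.round(1))
im,c=shot('wrist','w13.png');a,ca=shot('scene','sc13.png');b,cb=shot('side','si13.png')
for i,k in((im,c),(a,ca),(b,cb)):
    print('foot px',proj(k,foot).round(1),'shaft mid',proj(k,(T@[0,0,75,1])[:3]).round(1),'hub',proj(k,[487,-433,132]).round(1))
v=im[100:340,200:440]; x=proj(ca,foot).astype(int); y=proj(cb,foot).astype(int)
f=lambda i,u:cv2.resize(i[u[1]-60:u[1]+40,u[0]-40:u[0]+40],(320,400),interpolation=2)
np.savez('pics/foot.npz',x=x,y=y)
cv2.imwrite('pics/c13.png',np.hstack([f(a,x),f(b,y)]))
# gradient-based edges of shaft in scene/side a few rows above the foot
for n,i,k in(('scene',a,ca),('side',b,cb)):
    for z in(20,60,80,100,120):
        u,w=proj(k,(T@[0,0,z,1])[:3]); r=int(round(w)); g=cv2.cvtColor(i,cv2.COLOR_BGR2GRAY)[r].astype(int)
        print(n,z,round(u,1),r,g[int(u)-14:int(u)+15].tolist())
```

```text
[ 482.9 -428.7  281. ] [ 3.1402 -0.0048  0.0222]
foot expected [ 483.6 -428.8  146.8]
foot px [319.6 196.6] shaft mid [319.6 221.4] hub [324.4 188.3]
foot px [311.7 220.9] shaft mid [311.5 199.7] hub [314.1 226.3]
foot px [297.3 198.4] shaft mid [296.9 173.7] hub [299.1 204.9]
scene 20 311.3 179 [56, 48, 49, 50, 50, 50, 47, 48, 55, 88, 93, 57, 91, 89, 94, 41, 28, 30, 27, 27, 27, 77, 124, 89, 114, 105, 125, 134, 132]
scene 60 311.4 194 [153, 151, 150, 149, 152, 158, 105, 89, 94, 98, 94, 95, 94, 94, 94, 89, 87, 164, 154, 151, 154, 157, 158, 159, 159, 158, 160, 160, 163]
scene 80 311.5 202 [52, 64, 98, 99, 40, 101, 125, 89, 95, 96, 95, 95, 95, 92, 93, 88, 89, 159, 153, 151, 151, 150, 150, 148, 150, 151, 152, 128, 131]
scene 100 311.6 209 [53, 55, 54, 62, 90, 89, 96, 96, 94, 96, 94, 94, 93, 93, 92, 92, 90, 90, 84, 118, 158, 153, 151, 150, 151, 150, 152, 151, 153]
scene 120 311.6 216 [54, 51, 73, 111, 85, 92, 110, 114, 114, 113, 114, 113, 113, 114, 113, 115, 111, 85, 83, 156, 173, 168, 166, 164, 162, 159, 97, 109, 172]
side 20 296.5 150 [30, 31, 31, 30, 31, 33, 32, 25, 39, 96, 97, 92, 84, 71, 67, 65, 68, 70, 73, 89, 107, 75, 35, 29, 26, 22, 18, 11, 18]
side 60 296.8 167 [86, 83, 72, 66, 56, 44, 46, 78, 93, 98, 97, 99, 100, 101, 99, 99, 94, 71, 61, 66, 67, 70, 77, 75, 55, 26, 17, 20, 23]
side 80 296.9 176 [78, 78, 79, 80, 79, 77, 78, 88, 95, 97, 97, 97, 100, 100, 96, 98, 95, 74, 59, 60, 57, 53, 53, 57, 55, 48, 45, 44, 47]
side 100 297.0 184 [122, 123, 122, 122, 103, 94, 94, 95, 94, 98, 98, 101, 102, 102, 98, 100, 95, 95, 114, 123, 123, 122, 123, 122, 124, 121, 124, 124, 122]
side 120 297.2 193 [123, 125, 125, 124, 104, 91, 89, 96, 102, 101, 101, 104, 100, 97, 97, 97, 96, 97, 115, 122, 124, 123, 123, 123, 123, 123, 122, 124, 125]
```

Run:
```python
from h import *
im,c=load('w13.png');a,ca=load('sc13.png');b,cb=load('si13.png');s=read_state();T=toolT(s)
for o in(-8,-4,0,4): print(o,'bar end px',proj(c,(T@[45+o,0,-5,1])[:3]).round(1),'low',proj(c,(T@[45+o,0,11,1])[:3]).round(1))
g=cv2.cvtColor(im,cv2.COLOR_BGR2GRAY); h=cv2.cvtColor(im,cv2.COLOR_BGR2HSV)
print('col 320 rows 130-280',[(r,int(g[r,320]),int(h[r,320,1])) for r in range(130,300,4)])
for r in(180,200,220,240): print(r,g[r,285:356:2].tolist())
for n,i,k in(('scene',a,ca),('side',b,cb)):
    for z in(100,110,120):
        u,w=proj(k,[487,-433,z]); r=int(round(w)); q=cv2.cvtColor(i,cv2.COLOR_BGR2GRAY)[r].astype(int)
        print(n,z,round(u,1),r,int(u)-20,q[int(u)-20:int(u)+21].tolist())
```

```text
-8 bar end px [320.2 204.2] low [320.2 193. ]
-4 bar end px [320.3 194. ] low [320.2 183.8]
0 bar end px [320.3 183.6] low [320.2 174.6]
4 bar end px [320.3 172.9] low [320.2 165.1]
col 320 rows 130-280 [(130, 76, 25), (134, 74, 26), (138, 75, 28), (142, 74, 26), (146, 79, 27), (150, 145, 2), (154, 113, 2), (158, 113, 0), (162, 185, 1), (166, 148, 101), (170, 137, 143), (174, 138, 146), (178, 137, 141), (182, 115, 58), (186, 114, 11), (190, 62, 8), (194, 65, 4), (198, 76, 7), (202, 80, 9), (206, 80, 6), (210, 80, 9), (214, 79, 6), (218, 80, 9), (222, 79, 6), (226, 78, 6), (230, 79, 6), (234, 74, 3), (238, 69, 4), (242, 67, 8), (246, 67, 0), (250, 66, 4), (254, 64, 0), (258, 66, 11), (262, 63, 4), (266, 64, 4), (270, 64, 0), (274, 63, 0), (278, 64, 8), (282, 64, 4), (286, 63, 4), (290, 63, 4), (294, 63, 4), (298, 62, 4)]
180 [62, 61, 62, 64, 90, 160, 194, 189, 168, 127, 104, 104, 110, 120, 124, 122, 115, 123, 129, 129, 129, 115, 101, 106, 111, 115, 118, 109, 106, 108, 114, 158, 175, 169, 145, 122]
200 [57, 60, 59, 59, 59, 58, 88, 187, 226, 183, 82, 71, 73, 76, 77, 78, 77, 77, 78, 79, 
[... 978 characters left out ...]
173, 170, 121, 35, 47, 50, 50, 50, 48, 50, 52, 62, 71]
side 100 299.2 218 279 [74, 53, 40, 40, 39, 42, 37, 34, 56, 103, 114, 116, 124, 127, 123, 127, 129, 128, 128, 128, 130, 130, 130, 129, 129, 129, 127, 125, 124, 122, 115, 80, 46, 45, 60, 71, 74, 74, 67, 53, 54]
side 110 299.2 214 279 [163, 163, 163, 161, 159, 162, 162, 134, 91, 97, 112, 117, 125, 126, 124, 126, 127, 129, 127, 131, 130, 129, 130, 130, 129, 128, 126, 127, 123, 122, 116, 86, 58, 59, 73, 69, 73, 64, 63, 65, 57]
side 120 299.1 210 279 [160, 159, 159, 159, 160, 161, 164, 169, 160, 128, 111, 115, 126, 135, 137, 158, 171, 172, 156, 152, 152, 144, 141, 137, 134, 130, 127, 126, 125, 122, 118, 84, 62, 64, 69, 69, 61, 60, 58, 53, 50]
```

Call:
step_arm(moves=[0,0,0,0.22,-0.11,0,-1,0,0,0,0,0,0,-1,0,0,0,0,0,0,-1,0,0,0,0,0,0,-1,0,0,0,0,0,0,-1,0,0,0,0,0,0,-1,0,0,0,0,0,0,-1,0,0,0,0,0,0,-1,0,0,0,0,0,0,-1,0,0,0,0,0,0,-1])

```text
time_s: 46.4
position: [492.3, -434.0, 281.1]
orientation: [3.14, -0.005, 0.021]
contact_force: [0.5, -0.7, -3.3]
finger_gap: 0.122
```

Run:
```python
from h import *
s=read_state();p=s['position'];print(p.round(1),s['orientation'].round(4))
T=toolT(s)
im,c=shot('wrist','w14.png');a,ca=shot('scene','sc14.png');b,cb=shot('side','si14.png')
f=lambda k,i,z0,z1: None
for n,i,k in(('scene',a,ca),('side',b,cb)):
    ax=np.array([p[0]-5,p[1]]); 
    for z in(155,165,100,106):
        q=[*ax,z] if z>150 else [487,-433,z]
        u,w=proj(k,q); r=int(round(w)); g=cv2.cvtColor(i,cv2.COLOR_BGR2GRAY)[r].astype(int)
        print(n,z,round(u,1),r,int(u)-18,g[int(u)-18:int(u)+19].tolist())
```

```text
[ 492.3 -434.   281.1] [ 3.1402 -0.0048  0.0212]
scene 155 314.5 219 296 [67, 108, 95, 55, 46, 48, 141, 163, 156, 157, 79, 88, 93, 92, 90, 98, 93, 94, 94, 95, 96, 98, 83, 89, 90, 155, 179, 113, 58, 62, 65, 114, 121, 125, 160, 142, 142]
scene 165 314.5 215 296 [54, 55, 51, 51, 87, 110, 54, 46, 49, 149, 82, 121, 111, 115, 114, 114, 113, 112, 112, 115, 113, 115, 110, 85, 85, 146, 159, 111, 148, 144, 51, 62, 68, 69, 69, 67, 69]
scene 100 314.1 237 296 [40, 42, 40, 39, 36, 54, 109, 106, 125, 122, 122, 121, 111, 112, 114, 115, 116, 116, 115, 118, 118, 117, 117, 118, 118, 118, 116, 115, 116, 44, 188, 14, 31, 34, 36, 37, 36]
scene 106 314.1 235 296 [42, 43, 41, 41, 37, 55, 111, 106, 122, 117, 117, 111, 117, 123, 140, 141, 140, 139, 144, 214, 179, 139, 102, 106, 112, 116, 117, 115, 117, 37, 97, 137, 73, 24, 29, 30, 27]
side 155 299.2 196 281 [123, 122, 122, 123, 123, 122, 122, 123, 122, 123, 129, 109, 91, 96, 99, 101, 101, 101, 102, 99, 97, 97, 96, 94, 92, 114, 123, 123, 123, 123, 122, 122, 122, 123, 123, 122, 122]
side 165 299.1 192 281 [124, 122, 123, 123, 123, 121, 124, 122, 123, 124, 131, 109, 92, 94, 102, 104, 106, 107, 108, 108, 104, 100, 98, 95, 96, 114, 123, 124, 123, 124, 124, 123, 123, 122, 123, 123, 121]
side 100 299.2 218 281 [36, 37, 38, 39, 35, 41, 54, 106, 123, 120, 120, 123, 125, 126, 130, 130, 128, 131, 129, 129, 131, 130, 130, 128, 127, 126, 125, 123, 117, 79, 47, 43, 46, 45, 44, 45, 56]
side 106 299.2 215 281 [162, 153, 143, 134, 131, 90, 62, 103, 117, 119, 121, 121, 124, 124, 128, 128, 127, 129, 132, 130, 130, 128, 130, 126, 127, 126, 124, 121, 116, 83, 57, 49, 49, 48, 50, 52, 62]
```

Call:
step_arm(moves=[0,0,0,0,0,-0.2,-1,0,0,0,0,0,-0.3,-1,0,0,0,0,0,-0.3,-1,0,0,0,0,0,-0.2,-1,0,0,0,0,0,-0.1,-1,0,0,0,0,0,0,-1,0,0,0,0,0,0,-1,0,0,0,0,0,0,-1,0,0,0,0,0,0,-1,0,0,0,0,0,0,-1])

```text
time_s: 47.38
position: [491.6, -433.3, 230.4]
orientation: [-3.141, -0.003, 0.021]
contact_force: [0.2, -0.4, -2.3]
finger_gap: 0.126
```

Call:
step_arm(moves=[0,0,0,0,0,-0.2,-1,0,0,0,0,0,-0.2,-1,0,0,0,0,0,-0.15,-1,0,0,0,0,0,-0.1,-1,0,0,0,0,0,0,-1,0,0,0,0,0,-0.05,-1,0,0,0,0,0,-0.05,-1,0,0,0,0,0,-0.05,-1,0,0,0,0,0,-0.05,-1,0,0,0,0,0,0,-1])

```text
time_s: 48.22
position: [492.0, -433.7, 193.8]
orientation: [3.141, -0.004, 0.021]
contact_force: [-0.2, 0.3, -2.8]
finger_gap: 0.121
```

Call:
step_arm(moves=[0,0,0,0,0,-0.05,-1,0,0,0,0,0,-0.05,-1,0,0,0,0,0,-0.05,-1,0,0,0,0,0,-0.05,-1,0,0,0,0,0,-0.04,-1,0,0,0,0,0,-0.04,-1,0,0,0,0,0,-0.03,-1,0,0,0,0,0,0,-1,0,0,0,0,0,0,-1,0,0,0,0,0,0,-1])

```text
time_s: 49.05
position: [492.9, -433.9, 187.6]
orientation: [3.139, -0.007, 0.021]
contact_force: [-1.0, 0.8, -1.3]
finger_gap: 0.124
```

Call:
step_arm(moves=[0,0,0,0,0,0,-0.6,0,0,0,0,0,0,-0.4,0,0,0,0,0,0,-0.4,0,0,0,-0.14,0.02,0,-0.4,0,0,0,0,0,0,-0.4,0,0,0,0,0,0,-0.4,0,0,0,0,0,0,-1,0,0,0,0,0,0,-1,0,0,0,0,0,0,-1,0,0,0,0,0,0,-1])

```text
time_s: 49.88
position: [488.4, -434.3, 189.1]
orientation: [3.136, -0.011, 0.021]
contact_force: [-0.2, 0.3, 0.7]
finger_gap: 0.124
```

Call:
step_arm(moves=[0,0,0,0,0,0,-1,0,0,0,0,0,0,-1,0,0,0.5,0,0,0,-1,0,0,0.7,0,0,0,-1,0,0,0.7,0,0,0,-1,0,0,0.7,0,0,0,-1,0,0,0.7,0,0,0,-1,0,0,0.7,0,0,0,-1,0,0,0.7,0,0,0,-1,0,0,0.3,0,0,0,-1])

```text
time_s: 50.72
position: [488.4, -432.9, 189.1]
orientation: [3.139, -0.011, 0.569]
contact_force: [-0.8, 1.0, 1.2]
finger_gap: 0.125
```

```bash
python3 -c "
from h import *
s=read_state();print(s['position'],s['orientation'],s['contact_force'],s['moment'],s['finger_gap'])"
```

```text
[ 488.43119388 -432.94053602  189.12868105] [ 3.13925948 -0.0108099   0.56853218] [-0.75164117  0.98145653  1.17557537] [ 0.29666938  0.13275976 -0.01192746] 0.12493778658954989
```

Call:
step_arm(moves=[0,0,0.7,0,0,0,-1,0,0,0.7,0,0,0,-1,0,0,0.7,0,0,0,-1,0,0,0.7,0,0,0,-1,0,0,0.7,0,0,0,-1,0,0,0.7,0,0,0,-1,0,0,0.7,0,0,0,-1,0,0,0.7,0,0,0,-1,0,0,0.7,0,0,0,-1,0,0,0,0,0,0,-1])

```text
time_s: 51.55
position: [488.0, -431.8, 189.1]
orientation: [-3.141, -0.012, 1.262]
contact_force: [-0.4, 0.9, 0.8]
finger_gap: 0.125
```

Call:
step_arm(moves=[0,0,0.6,0,0,0,-1,0,0,0.6,0,0,0,-1,0,0,0.6,0,0,0,-1,0,0,0.5,0,0,0,-1,0,0,0.5,0,0,0,-1,0,0,0.5,0,0,0,-1,0,0,0.5,0,0,0,-1,0,0,0.5,0,0,0,-1,0,0,0.5,0,0,0,-1,0,0,0,0,0,0,-1])

```text
time_s: 52.38
position: [487.3, -431.3, 189.2]
orientation: [-3.139, -0.013, 1.764]
contact_force: [-0.2, 1.0, 0.8]
finger_gap: 0.122
```

```bash
python3 -c "
from h import *
s=read_state();print(s['position'],s['orientation'],s['contact_force'],s['moment'],s['finger_gap'])"
```

```text
[ 487.3425277  -431.32429394  189.15134859] [-3.13922177 -0.01348148  1.76389378] [-0.22558299  0.98955811  0.78557583] [0.23430604 0.03016851 0.06757454] 0.1215883080442756
```

Call:
step_arm(moves=[0,0,0.5,0,0,0,-1,0,0,0.5,0,0,0,-1,0,0,0.5,0,0,0,-1,0,0,0.5,0,0,0,-1,0,0,0.5,0,0,0,-1,0,0,0.5,0,0,0,-1,0,0,0.5,0,0,0,-1,0,0,0.5,0,0,0,-1,0,0,0.5,0,0,0,-1,0,0,0.5,0,0,0,-1])

```text
time_s: 53.22
position: [486.5, -431.1, 189.2]
orientation: [-3.139, -0.015, 2.269]
contact_force: [-0.5, 1.0, 2.2]
finger_gap: 0.124
```

```bash
python3 -c "
from h import *
s=read_state();print(s['position'],s['orientation'],s['contact_force'],s['moment'],s['finger_gap'])"
```

```text
[ 486.49166948 -431.13402599  189.17970203] [-3.13923834 -0.01524797  2.26908496] [-0.51699758  1.00653264  2.20680928] [ 0.22931841  0.16165388 -0.68993254] 0.12401226367331201
```

Call:
step_arm(moves=[0,0,0.4,0,0,0,-1,0,0,0.4,0,0,0,-1,0,0,0.4,0,0,0,-1,0,0,0.4,0,0,0,-1,0,0,0.3,0,0,0,-1,0,0,0.2,0,0,0,-1,0,0,0,0,0,0,-1,0,0,0,0,0,0,-1,0,0,0,0,0,0,-1,0,0,0,0,0,0,-1])

```text
time_s: 54.05
position: [486.0, -431.4, 189.2]
orientation: [-3.141, -0.016, 2.466]
contact_force: [-0.0, 2.1, 1.4]
finger_gap: 0.127
```

```bash
python3 -c "
from h import *
s=read_state();print(s['position'],s['orientation'],s['contact_force'],s['moment'],s['q'])"
```

```text
[ 485.96282748 -431.37204788  189.15702313] [-3.14068483 -0.01576165  2.46558099] [-0.01379827  2.05209383  1.40085569] [ 0.29897943  0.03957391 -0.37123458] [-0.74342748  0.53790914  1.60546337 -0.00231773  1.01388605 -1.63697881]
```

Call:
step_arm(moves=[0,0,-0.5,0,0,0,-1,0,0,-0.5,0,0,0,-1,0,0,0,0,0,0,-1,0,0,0,0,0,0.1,-1,0,0,0,0,0,0.2,-1,0,0,0,0,0,0.3,-1,0,0,0,0,0,0.4,-1,0,0,0,0,0,0.4,-1,0,0,0,0,0,0.3,-1,0,0,0,0,0,0,-1])

```text
time_s: 54.88
position: [478.2, -425.1, 237.2]
orientation: [-3.137, -0.044, 2.368]
contact_force: [1.2, -0.9, -1.9]
finger_gap: 0.119
```

```bash
python3 -c "
from h import *
s=read_state();print(s['position'],s['orientation'],s['contact_force'],s['moment'])
im,c=load('w12.png')
for r in(160,164,168):print(onz(c,320,r,58).round(1))
im,c=load('w1.png')
"
```

```text
[ 478.19007982 -425.11779214  237.15022001] [-3.13666426 -0.04439547  2.36768022] [ 1.24951647 -0.94658643 -1.91350248] [-0.09198118 -0.00675445 -0.07405598]
[ 630.2 -366.3   58. ]
[ 626.3 -365.6   58. ]
[ 622.4 -364.9   58. ]
```

Call:
step_arm(moves=[-0.15,-0.15,0,0.1,-0.08,0,-1,-0.14,-0.15,0,0.1,-0.08,0,-1,0,0,0,0,0,0,-1,0,0,0,0,0,0,-1,0,0,0,0,0,0,-1,0,0,0,0,0,0,-1,0,0,0,0,0,0,-1,0,0,0,0,0,0,-1,0,0,0,0,0,0,-1,0,0,0,0,0,0,-1])

```text
time_s: 55.72
position: [484.3, -430.2, 236.1]
orientation: [-3.136, -0.003, 2.369]
contact_force: [-0.9, 0.8, -2.7]
finger_gap: 0.122
```

Call:
step_arm(moves=[0,0,0,0.03,-0.02,0.1,-1,0,0,0,0.03,-0.02,0.2,-1,0,0,0,0.03,-0.02,0.3,-1,0,0,0,0.03,-0.02,0.3,-1,0,0,0,0.03,-0.02,0.3,-1,0,0,0,0,0,0.2,-1,0,0,0,0,0,0.1,-1,0,0,0,0,0,0,-1,0,0,0,0,0,0,-1,0,0,0,0,0,0,-1])

```text
time_s: 56.55
position: [493.3, -436.4, 305.7]
orientation: [-3.137, 0.007, 2.37]
contact_force: [1.0, -0.1, -2.1]
finger_gap: 0.125
```

Call:
step_arm(moves=[0,0,1,0.3,0.2,0,-1,0,0,1,0.3,0.2,0,-1,0,0,1,0,0,0,-1,0,0,1,0,0,0,-1,0,0,1,0,0,0,-1,0,0,0.6,0,0,0,-1,0,0,0.6,0,0,0,-1,0,0,0,0,0,0,-1,0,0,0,0,0,0,-1,0,0,0,0,0,0,-1])

```text
time_s: 57.38
position: [516.0, -417.5, 298.1]
orientation: [3.142, -0.003, 3.047]
contact_force: [-0.3, 0.4, -2.2]
finger_gap: 0.118
```

Run:
```python
from h import *
s=read_state();p=s['position'];print(p.round(1),s['orientation'].round(4))
im,c=shot('wrist','w15.png');a,ca=shot('scene','sc15.png');b,cb=shot('side','si15.png')
for n,i,k in(('scene',a,ca),('side',b,cb)):
    for z in(30,40,48):
        u,w=proj(k,[612,-366,z]); r=int(round(w)); h=cv2.cvtColor(i,cv2.COLOR_BGR2HSV)[r].astype(int)
        print(n,z,round(u,1),r,int(u)-20,'S',h[int(u)-20:int(u)+21,1].tolist())
u,v=proj(c,[612,-366,58]);print('wrist holder px',u,v)
```

```text
[ 516.  -417.5  298.1] [ 3.1415e+00 -2.8000e-03  3.0471e+00]
scene 30 333.9 222 313 S [11, 9, 7, 6, 4, 3, 3, 17, 27, 98, 136, 38, 0, 4, 7, 4, 4, 4, 4, 7, 8, 7, 8, 4, 7, 4, 7, 4, 23, 25, 158, 153, 150, 151, 151, 152, 151, 152, 152, 151, 149]
scene 40 334.0 219 314 S [133, 130, 157, 152, 152, 145, 146, 143, 146, 108, 47, 12, 4, 4, 4, 2, 5, 2, 4, 3, 3, 4, 2, 6, 2, 2, 4, 17, 8, 144, 155, 151, 153, 151, 152, 153, 151, 151, 151, 151, 150]
scene 48 334.1 216 314 S [144, 142, 141, 143, 144, 144, 144, 148, 157, 115, 26, 6, 5, 9, 8, 4, 7, 4, 7, 4, 7, 7, 4, 7, 4, 4, 5, 5, 15, 148, 156, 152, 150, 152, 150, 151, 151, 151, 151, 150, 151]
side 30 343.5 229 323 S [107, 102, 50, 169, 177, 181, 181, 180, 178, 176, 168, 122, 11, 11, 7, 7, 4, 7, 7, 4, 4, 4, 4, 4, 7, 7, 4, 4, 15, 18, 128, 178, 181, 135, 163, 183, 182, 182, 183, 182, 181]
side 40 343.6 226 323 S [7, 12, 41, 123, 175, 178, 180, 177, 175, 173, 160, 123, 15, 8, 7, 8, 0, 4, 7, 4, 4, 4, 7, 0, 11, 4, 0, 4, 8, 8, 99, 174, 176, 140, 125, 151, 138, 110, 86, 88, 88]
side 48 343.7 223 323 S [18, 41, 49, 8, 3, 3, 7, 5, 69, 132, 151, 99, 15, 4, 7, 6, 5, 5, 9, 5, 7, 5, 2, 5, 5, 4, 5, 3, 6, 4, 97, 173, 180, 150, 75, 125, 127, 124, 124, 121, 122]
wrist holder px 368.30173952643906 243.05779676902347
```

Call:
step_arm(moves=[0,0,0,0.4,0.25,-0.2,-1,0,0,0,0.6,0.35,-0.5,-1,0,0,0,0.7,0.35,-0.5,-1,0,0,0,0.4,0.25,-0.5,-1,0,0,0,0.2,0.1,-0.2,-1,0,0,0,0,0,-0.1,-1,0,0,0,0,0,0,-1,0,0,0,0,0,0,-1,0,0,0,0,0,0,-1,0,0,0,0,0,0,-1])

```text
time_s: 58.37
position: [609.6, -368.0, 220.5]
orientation: [-3.136, 0.003, 3.038]
contact_force: [-0.3, 0.3, -2.2]
finger_gap: 0.121
```

Call:
step_arm(moves=[0,0,0,0.05,0.075,0,-1,0,0,0,0,0,0,-1,0,0,0,0,0,0,-1,0,0,0,0,0,0,-1,0,0,0,0,0,0,-1,0,0,0,0,0,0,-1,0,0,0,0,0,0,-1,0,0,0,0,0,0,-1,0,0,0,0,0,0,-1,0,0,0,0,0,0,-1])

```text
time_s: 59.2
position: [610.9, -367.5, 224.6]
orientation: [-3.133, 0.007, 3.035]
contact_force: [0.3, 0.3, -2.7]
finger_gap: 0.123
```

Run:
```python
from h import *
s=read_state();p=s['position'];print(p.round(1),s['orientation'].round(4))
a,ca=shot('scene','sc16.png');b,cb=shot('side','si16.png')
for n,i,k in(('scene',a,ca),('side',b,cb)):
    for z in(40,95,105,120):
        q=[613,-365,z]
        u,w=proj(k,q); r=int(round(w)); h=cv2.cvtColor(i,cv2.COLOR_BGR2HSV)[r].astype(int)
        print(n,z,round(u,1),r,int(u)-14,'S',h[int(u)-14:int(u)+15,1].tolist(),'V',h[int(u)-14:int(u)+15,2].tolist())
```

```text
[ 610.9 -367.5  224.6] [-3.1331  0.0073  3.0351]
scene 40 334.1 218 320 S [144, 143, 146, 108, 38, 8, 0, 4, 4, 4, 4, 8, 4, 0, 4, 4, 3, 5, 6, 3, 3, 10, 16, 133, 150, 145, 143, 145, 146] V [149, 150, 152, 104, 61, 61, 73, 145, 132, 65, 68, 68, 66, 62, 64, 62, 95, 98, 88, 94, 88, 75, 63, 111, 126, 120, 116, 114, 117]
scene 95 334.7 201 320 S [151, 151, 151, 151, 151, 154, 156, 85, 52, 99, 110, 115, 88, 14, 9, 3, 6, 5, 0, 3, 3, 6, 5, 3, 15, 4, 151, 142, 141] V [202, 201, 203, 204, 171, 176, 180, 144, 113, 113, 130, 126, 113, 112, 86, 87, 88, 94, 93, 92, 93, 92, 96, 85, 99, 116, 238, 224, 221]
scene 105 334.8 198 320 S [152, 153, 153, 152, 153, 153, 153, 98, 60, 80, 51, 51, 33, 12, 3, 0, 2, 0, 5, 2, 5, 2, 2, 3, 20, 45, 147, 142, 139] V [200, 202, 202, 203, 204, 187, 193, 151, 124, 121, 134, 124, 102, 87, 97, 105, 112, 111, 112, 112, 112, 112, 107, 87, 89, 102, 240, 225, 222]
scene 120 334.9 193 320 S [147, 147, 146, 148, 147, 146, 146, 114, 37, 84, 57, 53, 8, 6, 3, 0, 5, 0, 2, 2, 2, 5, 3, 11, 6, 113, 146, 141, 141] V [211, 210, 213, 214, 214, 217, 222, 192, 132, 130, 179, 222, 99, 88, 91,
[... 471 characters left out ...]
0, 97] V [231, 232, 232, 230, 229, 231, 230, 230, 230, 231, 231, 231, 231, 177, 110, 90, 95, 97, 96, 96, 99, 99, 98, 97, 98, 97, 148, 213, 224]
side 105 344.6 202 330 S [163, 167, 166, 167, 169, 169, 168, 167, 170, 168, 170, 173, 171, 116, 11, 8, 3, 2, 2, 0, 2, 5, 5, 5, 5, 3, 33, 40, 36] V [233, 232, 232, 231, 232, 231, 232, 232, 231, 231, 231, 231, 228, 158, 95, 99, 102, 107, 106, 107, 110, 108, 102, 102, 103, 95, 115, 122, 121]
side 120 344.8 196 330 S [47, 49, 43, 36, 40, 42, 36, 40, 40, 40, 40, 43, 51, 19, 8, 5, 3, 5, 5, 3, 5, 5, 5, 8, 3, 6, 32, 43, 38] V [135, 134, 125, 121, 115, 110, 99, 96, 95, 90, 82, 89, 95, 95, 99, 102, 100, 101, 100, 101, 101, 102, 101, 100, 96, 92, 111, 120, 121]
```

Call:
step_arm(moves=[0,0,0,-0.35,0.05,0,-1,0,0,0,0,0,0,-1,0,0,0,0,0,0,-1,0,0,0,0,0,0,-1,0,0,0,0,0,0,-1,0,0,0,0,0,0,-1,0,0,0,0,0,0,-1,0,0,0,0,0,0,-1,0,0,0,0,0,0,-1,0,0,0,0,0,0,-1])

```text
time_s: 60.13
position: [599.0, -365.7, 224.6]
orientation: [-3.133, 0.009, 3.036]
contact_force: [-0.4, 0.2, -3.1]
finger_gap: 0.12
```

```bash
cat > hw.py <<'E'
from h import *
import sys
s=read_state();p=s['position'];print(p.round(1),s['orientation'].round(4))
a,ca=shot('scene','sc16.png');b,cb=shot('side','si16.png');w3=[]
def centre(i,k,q,R=13):
    u,w=proj(k,q);r=int(round(w)); h=cv2.cvtColor(i,cv2.COLOR_BGR2HSV)[r].astype(float)
    g=h[:,1]
    return u,r,''.join('#' if t<25 else '+' if t<60 else '.' for t in g[int(u)-20:int(u)+21]),int(u)-20
for n,i,k in(('scene',a,ca),('side',b,cb)):
    for z in eval(sys.argv[1]): print(n,z,centre(i,k,[613,-365,z]))
E
python3 hw.py "(40,98,105,112,120)"
```

```text
[ 599.  -365.7  224.6] [-3.1326  0.0093  3.0357]
scene 40 (np.float64(334.06081537337496), 218, '..........+##################............', 314)
scene 98 (np.float64(334.69167901100025), 201, '..............##############.............', 314)
scene 105 (np.float64(334.7705430151272), 198, '..............#############+.............', 314)
scene 112 (np.float64(334.8500175458393), 196, '..............+############+.............', 314)
scene 120 (np.float64(334.94160236961966), 193, '..............+############+.............', 314)
side 40 (np.float64(343.90258927993096), 226, '##+.........##################...........', 323)
side 98 (np.float64(344.5181597183376), 204, '................###########............++', 324)
side 105 (np.float64(344.59346490665257), 202, '...............+###########.++++++++.+###', 324)
side 112 (np.float64(344.66898680279695), 199, '..............+############++++++++++####', 324)
side 120 (np.float64(344.75556230144684), 196, '++++++++++++++#############++++++++++.++#', 324)
```

Call:
step_arm(moves=[0,0,0,-0.03,0,-0.1,-1,0,0,0,-0.01,0,-0.2,-1,0,0,0,0,0,-0.2,-1,0,0,0,0,0,-0.2,-1,0,0,0,0,0,-0.1,-1,0,0,0,0,0,0,-1,0,0,0,0,0,0,-1,0,0,0,0,0,0,-1,0,0,0,0,0,0,-1,0,0,0,0,0,0,-1])

```text
time_s: 61.07
position: [596.4, -365.3, 187.6]
orientation: [-3.134, 0.007, 3.036]
contact_force: [0.9, 0.7, -2.7]
finger_gap: 0.12
```

Call:
step_arm(moves=[0,0,0,0.03,0,-0.1,-1,0,0,0,0,0,-0.2,-1,0,0,0,0,0,-0.2,-1,0,0,0,0,0,-0.2,-1,0,0,0,0,0,-0.2,-1,0,0,0,0,0,-0.1,-1,0,0,0,0,0,-0.05,-1,0,0,0,0,0,-0.03,-1,0,0,0,0,0,0,-1,0,0,0,0,0,0,-1])

```text
time_s: 61.9
position: [599.5, -366.1, 143.7]
orientation: [-3.132, 0.012, 3.036]
contact_force: [-0.6, 0.8, -2.9]
finger_gap: 0.12
```

Call:
step_arm(moves=[0,0,0,0,0,-0.08,-1,0,0,0,0,0,-0.06,-1,0,0,0,0,0,0,-1,0,0,0,0,0,0,-0.5,0,0,0,0,0,0,-0.3,0,0,0,0,0,0,-0.1,0,0,0,0,0,0,-0.1,0,0,0,0,0,0.3,-0.1,0,0,0,0,0,0.6,-0.1,0,0,0,0,0,0.8,-0.1])

```text
time_s: 62.73
position: [598.6, -365.6, 207.2]
orientation: [-3.134, 0.007, 3.036]
contact_force: [0.1, -0.2, -0.5]
finger_gap: 0.448
```

Call:
step_arm(moves=[0,0,-1,0,0,0.6,-0.1,0,0,-1,-0.2,-0.2,0.2,-0.1,0,0,-1,-0.3,-0.4,0,-0.1,0,0,-1,-0.4,-0.5,0,-0.1,0,0,-1,-0.4,-0.5,0,-0.1,0,0,-1,-0.4,-0.5,0,-0.1,0,0,-1,-0.4,-0.5,0,-0.1,0,0,-1,-0.4,-0.5,0,-0.1,0,0,-1,0,-0.2,0,-0.1,0,0,-1,0,-0.1,-0.2,-0.1])

```text
time_s: 63.57
position: [500.9, -510.5, 255.9]
orientation: [-3.134, 0.037, 1.945]
contact_force: [0.5, -0.1, -0.1]
finger_gap: 0.448
```

Call:
step_arm(moves=[0,0,-1,0,0,-0.5,-0.1,0,0,-1,0,0,-0.6,-0.1,0,0,0,0,0,-0.4,-0.1,0,0,0,0,0,-0.1,-0.1,0,0,0,0,0,0,-0.1,0,0,0,0,0,0,-0.1,0,0,0,0,0,0,-0.1,0,0,0,0,0,0,-0.1,0,0,0,0,0,0,-0.1,0,0,0,0,0,0,-0.1])

```text
time_s: 64.4
position: [502.3, -516.2, 200.6]
orientation: [-3.141, 0.05, 1.717]
contact_force: [-0.3, 0.8, -0.2]
finger_gap: 0.45
```

```bash
cat > nut2.py <<'E'
from h import *
def rect(fn,z=53.5,S=12,N=460):
    im,c=load(fn)
    pts=np.array([[487+(i-N/2)/S,-433-(j-N/2)/S,z] for j in range(N) for i in range(N)])
    q=(np.linalg.inv(c['P'])@np.c_[pts,np.ones(len(pts))].T)[:3].T*[1,-1,-1]
    uv=cv2.projectPoints(q.reshape(-1,1,3),np.zeros(3),np.zeros(3),c['K'],c['D'])[0].reshape(N,N,2).astype(np.float32)
    r=cv2.remap(im,uv[...,0],uv[...,1],cv2.INTER_CUBIC)
    m=cv2.inRange(cv2.cvtColor(r,cv2.COLOR_BGR2HSV),(12,90,60),(35,255,255))
    n,l,st,ce=cv2.connectedComponentsWithStats(m);k=1+np.argmax(st[1:,4]);y,x=np.where(l==k)
    X=np.c_[x-x.mean(),-(y-y.mean())]/S; w,v=np.linalg.eigh(np.cov(X.T));a=np.degrees(np.arctan2(v[1,1],v[0,1]))
    print(fn,'area',len(x)/S/S,'axis deg',a%180,'centre',487+(x.mean()-N/2)/S,-433-(y.mean()-N/2)/S,'std',np.sqrt(w))
    return r
E
python3 - <<'E'
from nut2 import *
s=read_state();print(s['position'].round(1),s['orientation'].round(3))
shot('wrist','w17.png')
rect('w11.png');cv2.imwrite('pics/nut17.png',rect('w17.png'))
E
python3 hw.py "(40,80,90)"
```

```text
[ 502.3 -516.2  200.6] [-3.141  0.05   1.717]
w11.png area 548.4791666666666 axis deg 53.90104962152694 centre 486.8971324326948 -432.6887838003233 std [5.08092781 8.92334933]
w17.png area 543.2083333333334 axis deg 156.12005274181604 centre 486.85959406134674 -432.67630376790845 std [4.98590809 9.01594172]
[ 502.4 -516.3  200.8] [-3.1415  0.0499  1.7166]
scene 40 (np.float64(334.06081537337496), 218, '..........+##+##############+#.....+#####', 314)
scene 80 (np.float64(334.49164019349377), 206, '........+################################', 314)
scene 90 (np.float64(334.6022872521306), 203, '.......+##############+##++...#+###.+###+', 314)
side 40 (np.float64(343.90258927993096), 226, '##+.........##################...........', 323)
side 80 (np.float64(344.3255158428012), 211, '###+.............+#######..............++', 324)
side 90 (np.float64(344.4323625569654), 207, '.................+#######............++++', 324)
```

Call:
step_arm(moves=[0.24,0.04,0,-0.1,0.5,0,1,0.24,0.03,0,-0.1,0.7,0,1,0,0,0,-0.1,0.6,0,1,0,0,0,-0.05,0.3,0,1,0,0,0,0,0,0,1,0,0,0,0,0,0,1,0,0,0,0,0,0,1,0,0,0,0,0,0,1,0,0,0,0,0,0,1,0,0,0,0,0,0,1])

```text
time_s: 65.38
position: [488.5, -433.8, 201.1]
orientation: [3.14, 0.001, 1.715]
contact_force: [0.9, -0.1, -0.3]
finger_gap: 0.999
```

Call:
step_arm(moves=[0,0,0,-0.05,0.04,-0.3,1,0,0,0,0,0,-0.4,1,0,0,0,0,0,-0.4,1,0,0,0,0,0,-0.4,1,0,0,0,0,0,-0.3,1,0,0,0,0,0,-0.15,1,0,0,0,0,0,-0.05,1,0,0,0,0,0,0,1,0,0,0,0,0,0,1,0,0,0,0,0,0,1])

```text
time_s: 66.22
position: [485.2, -434.1, 113.8]
orientation: [3.14, 0.002, 1.713]
contact_force: [-0.3, -0.7, 0.0]
finger_gap: 1.0
```

Call:
step_arm(moves=[0,0,0,0.04,0.03,0.13,1,0,0,0,0,0,0,1,0,0,0,0,0,0,1,0,0,0,0,0,0,0.4,0,0,0,0,0,0,0,0,0,0,0,0,0,-0.5,0,0,0,0,0,0,-1,0,0,0,0,0,0,-1,0,0,0,0,0,0,-1,0,0,0,0,0,0,-1], grip_force=100)

```text
time_s: 67.05
position: [488.2, -434.3, 124.1]
orientation: [3.136, 0.007, 1.713]
contact_force: [-1.6, 0.2, 1.7]
finger_gap: 0.581
```

Call:
step_arm(moves=[0,0,0,0,0,0,-1,0,0,0,0,0,0,-1,0,0,0,0,0,0.05,-1,0,0,0,0,0,0.05,-1,0,0,0,0,0,0.1,-1,0,0,0,0,0,0.1,-1,0,0,0,0,0,0.1,-1,0,0,0,0,0,0,-1,0,0,0,0,0,0,-1,0,0,0,0,0,0,-1])

```text
time_s: 67.88
position: [487.0, -432.5, 138.2]
orientation: [3.14, 0.002, 1.713]
contact_force: [0.2, -0.1, -4.0]
finger_gap: 0.581
```

Call:
step_arm(moves=[0,0,0,0,0,0.1,-1,0,0,0,0,0,0.15,-1,0,0,0,0,0,0.15,-1,0,0,0,0,0,0.15,-1,0,0,0,0,0,0.2,-1,0,0,0,0,0,0.2,-1,0,0,0,0,0,0.2,-1,0,0,0,0,0,0.2,-1,0,0,0,0,0,0.1,-1,0,0,0,0,0,0,-1])

```text
time_s: 68.72
position: [486.4, -432.3, 203.6]
orientation: [3.14, 0.003, 1.713]
contact_force: [-1.4, -0.7, -4.4]
finger_gap: 0.583
```

Run:
```python
from h import *
s=read_state();p=s['position'];print(p.round(1),s['orientation'].round(4),s['contact_force'],s['finger_gap'])
im,c=shot('wrist','w18.png');a,ca=shot('scene','sc18.png');b,cb=shot('side','si18.png')
# rotor body dark blue bounds in side view
h=cv2.cvtColor(b,cv2.COLOR_BGR2HSV)
dz=p[2]-124.1
for z in(60+dz,):
    u,w=proj(cb,[487,-433,z]);print('side rotor expected',u,w)
    for r in(int(w)-8,int(w),int(w)+8): print(r,''.join('#' if 95<x[0]<125 and x[1]>50 and x[2]<110 else '.' for x in h[r,int(u)-45:int(u)+46]),int(u)-45)
col=[ '#' if 95<x[0]<125 and x[1]>50 and x[2]<110 else '.' for x in h[170:270,int(u)]];print(''.join(col))
print('expected rows top/bottom front',proj(cb,[487+12,-433-64,86+dz]),proj(cb,[487+12,-433-64,40+dz]))
```

```text
[ 486.4 -432.3  203.6] [3.1397e+00 2.7000e-03 1.7130e+00] [-1.35646751 -0.66496268 -4.37151041] 0.5832138885219794
side rotor expected 299.0506942677981 201.86393452208043
193 .................##############...............................##.#......................... 254
201 ..................###################.......###########################.................... 254
209 .................######################################################.................... 254
...............................###################..................................................
expected rows top/bottom front [309.1088991  200.78491294] [309.13371216 220.45782842]
```

Call:
step_arm(moves=[0,0,0,0,0,0.5,-1,0,0,0,0,0.1,0.7,-1,0,0,0,-0.2,0.4,0.3,-1,0,0,0,-0.2,0.7,0,-1,0,0,0,0,0.8,0,-1,0,0,0,0.3,0.8,0,-1,0,0,0,0.4,0.8,0,-1,0,0,0,0.5,0.8,0,-1,0,0,0,0.5,0.7,0,-1,0,0,0,0.3,0.4,0,-1])

```text
time_s: 69.7
position: [544.1, -205.2, 257.4]
orientation: [-3.133, -0.006, 1.703]
contact_force: [-0.2, -0.1, -5.3]
finger_gap: 0.585
```

Call:
step_arm(moves=[0,0,0,0,0,0,-1,0,0,0,0,0,0,-1,0,0,0,0,0,0,-1,0,0,0,0,0,0,-1,0,0,0,0,0,0,-1,0,0,0,0,0,0,-1,0,0,0,0,0,0,-1,0,0,0,0,0,0,-1,0,0,0,0,0,0,-1,0,0,0,0,0,0,-1])

```text
time_s: 70.53
position: [542.8, -204.9, 254.9]
orientation: [-3.129, -0.008, 1.703]
contact_force: [0.0, 0.1, -5.2]
finger_gap: 0.581
```

Run:
```python
from h import *
s=read_state();p=s['position'];print(p.round(1),s['orientation'].round(4),s['contact_force'],s['finger_gap'])
for fn,(u,v) in(('w6.png',(392,58)),('w7.png',(177,74)),('w1.png',(227,34))):
    im,c=load(fn)
    g=cv2.cvtColor(im,cv2.COLOR_BGR2HSV)
    m=cv2.inRange(g,(0,0,0),(180,90,90)); z=np.zeros_like(m);cv2.circle(z,(u,v),85 if fn!='w1.png' else 58,255,-1);m&=z
    m=cv2.morphologyEx(m,cv2.MORPH_CLOSE,np.ones((9,9)));k=max(cv2.findContours(m,0,1)[0],key=cv2.contourArea);e=cv2.fitEllipse(cv2.convexHull(k))
    print(fn,onz(c,u,v,4).round(1),e,onz(c,*e[0],4).round(1))
```

```text
[ 542.8 -204.9  254.9] [-3.1287 -0.008   1.7033] [ 0.038678    0.09902376 -5.24828919] 0.5813029036375478
w6.png [ 554.7 -208.9    4. ] ((391.5079345703125, 53.03203201293945), (136.78378295898438, 155.1156463623047), 14.954832077026367) [ 558.3 -205.7    4. ]
w7.png [ 553.9 -211.1    4. ] ((176.43016052246094, 69.2198257446289), (133.56019592285156, 154.65023803710938), 151.0024871826172) [ 558.3 -212.7    4. ]
w1.png [ 555.5 -209.5    4. ] ((227.30648803710938, 31.934341430664062), (101.851318359375, 117.02954864501953), 163.04161071777344) [ 558.  -208.6    4. ]
```

Call:
step_arm(moves=[-0.06,-0.13,0,0.15,-0.06,-0.2,-1,0,0,0,0.15,-0.06,-0.4,-1,0,0,0,0,0,-0.6,-1,0,0,0,0,0,-0.6,-1,0,0,0,0,0,-0.6,-1,0,0,0,0,0,-0.6,-1,0,0,0,0,0,-0.4,-1,0,0,0,0,0,-0.2,-1,0,0,0,0,0,0,-1,0,0,0,0,0,0,-1])

```text
time_s: 71.37
position: [557.6, -211.9, 108.6]
orientation: [3.134, 0.005, 1.702]
contact_force: [1.1, -1.1, -3.6]
finger_gap: 0.579
```

Call:
step_arm(moves=[0,0,0,0,0,0,-1,0,0,0,0,0,0,-1,0,0,0,0,0,0,-1,0,0,0,0,0,0,-1,0,0,0,0,0,0,-1,0,0,0,0,0,0,-1,0,0,0,0,0,0,-1,0,0,0,0,0,0,-1,0,0,0,0,0,0,-1,0,0,0,0,0,0,-1])

```text
time_s: 72.2
position: [561.3, -213.3, 114.9]
orientation: [3.125, 0.01, 1.702]
contact_force: [0.5, -0.6, -5.8]
finger_gap: 0.582
```

Run:
```python
from h import *
s=read_state();p=s['position'];print(p.round(1),s['orientation'].round(4),s['contact_force'],s['finger_gap'])
a,ca=shot('scene','sc19.png');b,cb=shot('side','si19.png')
```

```text
[ 561.3 -213.3  114.9] [3.1246 0.0098 1.7021] [ 0.541445   -0.60367565 -5.75087154] 0.5815376787024027
```

Call:
step_arm(moves=[0.07,0.17,0,-0.1,0.07,0,-1,0,0,0,0,0,0,-1,0,0,0,0,0,-0.1,-1,0,0,0,0,0,-0.15,-1,0,0,0,0,0,-0.15,-1,0,0,0,0,0,-0.1,-1,0,0,0,0,0,-0.05,-1,0,0,0,0,0,0,-1,0,0,0,0,0,0,-1,0,0,0,0,0,0,-1])

```text
time_s: 73.13
position: [556.7, -210.1, 89.9]
orientation: [-3.139, -0.001, 1.702]
contact_force: [-0.8, 0.6, -4.3]
finger_gap: 0.581
```

Call:
step_arm(moves=[0,0,0,0,0,-0.06,-1,0,0,0,0,0,-0.04,-1,0,0,0,0,0,0,0.2,0,0,0,0,0,0,0.6,0,0,0,0,0,0,1,0,0,0,0,0,0,1,0,0,0,0,0,0.3,1,0,0,0,0,0,0.6,1,0,0,0,0,0,0.8,1,0,0,0,0,0,0.8,1])

```text
time_s: 73.97
position: [554.6, -209.3, 190.3]
orientation: [-3.133, -0.005, 1.702]
contact_force: [0.2, -0.5, 1.0]
finger_gap: 0.996
```

Call:
step_arm(moves=[0,0,0,-0.3,0.05,0.3,0.6,0,0,0,-0.7,0.1,0,0.4,0,0,0,-0.8,0.1,0,0.4,0,0,0,-0.8,0.1,0,0.4,0,0,0,-0.7,0.1,0,0.4,0,0,0,-0.3,0.1,-0.2,0.4,0,0,0,0,0,-0.2,0.4,0,0,0,0,0,-0.1,0.4,0,0,0,0,0,0,0.4,0,0,0,0,0,0,0.4])

```text
time_s: 74.8
position: [415.0, -189.8, 199.7]
orientation: [3.124, 0.011, 1.703]
contact_force: [1.4, 0.3, 0.1]
finger_gap: 0.699
```

Run:
```python
from h import *
s=read_state();p=s['position'];print(p.round(1),s['orientation'].round(4),s['contact_force'],s['finger_gap'])
im,c=shot('wrist','w20.png');a,ca=shot('scene','sc20.png')
print(proj(c,[403,-188,20]),proj(c,[403,-188,46]))
m,b=blobs(im,(0,140,50),(9,255,255),None,300);print(b[:3])
x=proj(c,[403,-188,20]).astype(int)
for nm,z in(('flange',20),('top',46)): print(nm,[onz(c,*t[1],z).round(1).tolist() for t in b[:2]])
k=max(cv2.findContours(m,0,1)[0],key=cv2.contourArea);e=cv2.fitEllipse(cv2.convexHull(k));print(e,onz(c,*e[0],20).round(1))
y=proj(ca,[555,-210,60]).astype(int)
cv2.imwrite('pics/c20.png',np.hstack([cv2.resize(im[max(0,x[1]-80):x[1]+80,x[0]-80:x[0]+80],(400,400)),cv2.resize(a[160:300,190:330],(400,400),interpolation=2)]))
```

```text
[ 415.  -189.8  199.7] [3.1239 0.0109 1.7029] [1.38875276 0.34518862 0.058413  ] 0.6989438872795294
[303.57037454 177.49688709] [302.6460716  184.17910639]
[(1983, [304.0, 176.6], [279, 152, 51, 50]), (331, [261.1, 304.1], [251, 293, 20, 22])]
flange [[403.3, -187.1, 20.0], [373.7, -335.4, 20.0]]
top [[403.4, -181.0, 46.0], [376.3, -316.4, 46.0]]
((303.94342041015625, 176.58580017089844), (49.60457992553711, 50.518150329589844), 102.61457061767578) [ 403.2 -187.1   20. ]
```

Call:
step_arm(moves=[0.08,0.18,0,-0.28,0.06,-0.2,0.3,0,0,0,0,0,-0.5,0.3,0,0,0,0,0,-0.6,0.3,0,0,0,0,0,-0.6,0.3,0,0,0,0,0,-0.6,0.3,0,0,0,0,0,-0.4,0.3,0,0,0,0,0,-0.2,0.3,0,0,0,0,0,0,0.3,0,0,0,0,0,0,0.3,0,0,0,0,0,0,0.3])

```text
time_s: 75.73
position: [403.5, -187.4, 69.2]
orientation: [-3.137, -0.002, 1.706]
contact_force: [-0.4, 0.5, -0.5]
finger_gap: 0.65
```

Call:
step_arm(moves=[0,0,0,0,0,-0.1,0.3,0,0,0,0,0,-0.15,0.3,0,0,0,0,0,-0.13,0.3,0,0,0,0,0,-0.06,0.3,0,0,0,0,0,0,0.3,0,0,0,0,0,0,0.3,0,0,0,0,0,0,0.3,0,0,0,0,0,0,0.3,0,0,0,0,0,0,0.3,0,0,0,0,0,0,0.3], grip_force=50)

```text
time_s: 76.57
position: [406.0, -188.6, 53.3]
orientation: [3.14, 0.002, 1.706]
contact_force: [-1.2, 0.6, 0.1]
finger_gap: 0.648
```

Call:
step_arm(moves=[0,0,0,0,0,0,-1,0,0,0,0,0,0,-1,0,0,0,0,0,0,-1,0,0,0,0,0,0,-1,0,0,0,0,0,0,-1,0,0,0,0,0,0,-1,0,0,0,0,0,0,-1,0,0,0,0,0,0,-1,0,0,0,0,0,0,-1,0,0,0,0,0,0,-1])

```text
time_s: 77.4
position: [406.2, -188.7, 53.5]
orientation: [3.139, 0.002, 1.706]
contact_force: [-0.3, 0.2, -0.1]
finger_gap: 0.223
```

Call:
step_arm(moves=[0,0,0,0,0,0.4,-1,0,0,0,0,0,0.8,-1,0,0,0,0,0,0.9,-1,0,0,0,0,0,0.9,-1,0,0,0,0.4,-0.2,0.6,-1,0,0,0,0.8,-0.3,0,-1,0,0,0,0.8,-0.3,0,-1,0,0,0,0.8,-0.3,0,-1,0,0,0,0.6,-0.2,0,-1,0,0,0,0.3,-0.1,0,-1])

```text
time_s: 78.23
position: [553.5, -244.0, 205.8]
orientation: [-3.139, -0.001, 1.705]
contact_force: [0.6, -0.0, 0.3]
finger_gap: 0.22
```

Call:
step_arm(moves=[0,0,0,0,0,0,-1,0,0,0,0,0,0,-1,0,0,0,0,0,0,-1,0,0,0,0,0,0,-1,0,0,0,0,0,0,-1,0,0,0,0,0,0,-1,0,0,0,0,0,0,-1,0,0,0,0,0,0,-1,0,0,0,0,0,0,-1,0,0,0,0,0,0,-1])

```text
time_s: 79.07
position: [550.3, -242.8, 204.5]
orientation: [-3.135, -0.003, 1.705]
contact_force: [-0.4, -0.7, -0.1]
finger_gap: 0.22
```

Run:
```python
from h import *
s=read_state();p=s['position'];print(p.round(1),s['orientation'].round(4),s['contact_force'],s['finger_gap'])
im,c=shot('wrist','w21.png');a,ca=shot('scene','sc21.png')
for q in([556.5,-209,96],[556.5,-209,50],[556.5,-209,4]): print(proj(c,q).round(1))
hsv=cv2.cvtColor(im,cv2.COLOR_BGR2HSV)
u,v=proj(c,[556.5,-209,50]).astype(int)
cv2.imwrite('pics/c21.png',np.hstack([cv2.resize(im[max(0,v-150):v+150,max(0,u-150):u+150],(400,400)),cv2.resize(a[170:290,190:350],(400,400),interpolation=2)]))
```

```text
[ 550.3 -242.8  204.5] [-3.1354 -0.0034  1.705 ] [-0.42806492 -0.67649525 -0.06896939] 0.21953580621872218
[334.1 162.4]
[332.1 153.5]
[330.7 147. ]
```

View pics/c21.png

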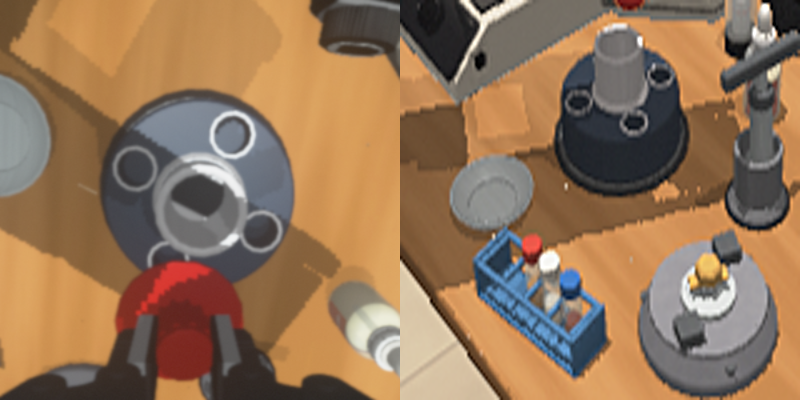

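Run:
```python
from h import *
im,c=load('w21.png')
P=lambda x,y,z: onz(c,182+x*.75,3+y*.75,z)
A=P(135,167,50);B=P(263,231,50);C=P(232,134,50)
print(A.round(1),B.round(1),C.round(1),((A+B)/2).round(1),np.linalg.norm(A-B))
print('rim',P(202,211,96).round(1))
g=cv2.inRange(cv2.cvtColor(im,cv2.COLOR_BGR2HSV),(0,0,150),(180,60,255))
# body outline top circle
h=cv2.cvtColor(im,cv2.COLOR_BGR2HSV);m=cv2.inRange(h,(95,25,20),(130,160,170));z=np.zeros_like(m);cv2.circle(z,(330,145),85,255,-1);m&=z
k=max(cv2.findContours(m,0,1)[0],key=cv2.contourArea);e=cv2.minEnclosingCircle(k);print(e,onz(c,*e[0],50).round(1))
e=cv2.fitEllipse(cv2.convexHull(k));print(e,onz(c,*e[0],50).round(1))
s=read_state();T=toolT(s)
# flange centre in hand
m,b=blobs(im,(0,140,50),(9,255,255),(260,190,400,300),300);print(b[:2])
print('tool px flange z', proj(c,(T@[0,0,33.5,1])[:3]), proj(c,(T@[1.6,0,33.5,1])[:3]))
```

```text
[ 512.2 -193.5   50. ] [ 600.7 -223.2   50. ] [ 570.1 -165.2   50. ] [ 556.5 -208.3   50. ] 93.33459165858261
rim [ 555.9 -208.2   96. ]
((382.5, 128.5), 42.07740783691406) [ 595.7 -182.2   50. ]
((375.5781555175781, 130.3390655517578), (42.9489631652832, 88.42784118652344), 158.89366149902344) [ 590.2 -184.5   50. ]
[(5160, [317.1, 238.3], [269, 198, 96, 90])]
tool px flange z [318.21207404 247.63248018] [318.21238732 244.84805463]
```

Call:
step_arm(moves=[0,0,0,0.06,0.3,0,-1,0,0,0,0.06,0.4,0,-1,0,0,0,0,0.1,-0.1,-1,0,0,0,0,0,-0.3,-1,0,0,0,0,0,-0.3,-1,0,0,0,0,0,-0.2,-1,0,0,0,0,0,-0.1,-1,0,0,0,0,0,0,-1,0,0,0,0,0,0,-1,0,0,0,0,0,0,-1])

```text
time_s: 80.0
position: [554.6, -208.7, 158.2]
orientation: [-3.133, -0.005, 1.704]
contact_force: [-0.3, 0.1, 0.4]
finger_gap: 0.222
```

Call:
step_arm(moves=[0.01,-0.08,0,0.05,-0.03,0,-1,0,0,0,0,0,0,-1,0,0,0,0,0,-0.1,-1,0,0,0,0,0,-0.12,-1,0,0,0,0,0,-0.12,-1,0,0,0,0,0,-0.12,-1,0,0,0,0,0,-0.08,-1,0,0,0,0,0,-0.04,-1,0,0,0,0,0,0,-1,0,0,0,0,0,0,-1])

```text
time_s: 80.83
position: [557.8, -211.3, 134.3]
orientation: [3.138, -0.003, 1.703]
contact_force: [-1.4, -0.8, 2.2]
finger_gap: 0.221
```

Call:
step_arm(moves=[0,0,0,-0.03,0.03,-0.03,-1,0,0,0,0,0,-0.05,-1,0,0,0,0,0,-0.04,-1,0,0,0,0,0,0,-1,0,0,0,0,0,0,-0.6,0,0,0,0,0,0,-0.4,0,0,0,0,0,0,-0.2,0,0,0,0,0,0,0,0,0,0,0,0,0,0,0,0,0,0,0,0,0])

```text
time_s: 81.67
position: [557.8, -211.1, 132.4]
orientation: [3.135, 0.0, 1.704]
contact_force: [0.4, 0.8, -0.6]
finger_gap: 0.501
```

Call:
step_arm(moves=[0,0,0,0,0,0.3,0,0,0,0,0,0,0.6,0,0,0,0,0,0,0.8,0,0,0,0,0,0,0.8,0,0,0,0,0,-0.3,0.4,0,0,0,0,0,-0.5,0,0,0,0,0,0,-0.5,0,0,0,0,0,0,-0.2,0,0,0,0,0,0,0,0,0,0,0,0,0,0,0,0])

```text
time_s: 82.5
position: [556.9, -271.8, 261.6]
orientation: [3.132, 0.002, 1.705]
contact_force: [0.4, 0.3, -0.1]
finger_gap: 0.5
```

Run:
```python
from h import *
s=read_state();p=s['position'];print(s['time_s'],p.round(1),s['orientation'].round(4),s['contact_force'],s['finger_gap'])
im,c=shot('wrist','w22.png');a,ca=shot('scene','sc22.png');b,cb=shot('side','si22.png')
for n,i,k in(('wrist',im,c),('scene',a,ca),('side',b,cb)):
    u,v=proj(k,[556.3,-208.3,100]);R=70 if n=='wrist' else 22
    m,bl=blobs(i,(0,140,50),(9,255,255),(int(u)-R,max(0,int(v)-R),int(u)+R,int(v)+R),20);print(n,'flange/knob top expected',proj(k,[556.3,-208.3,100]).round(1),proj(k,[556.3,-208.3,126]).round(1),bl[:2])
    if n=='wrist':
        kk=max(cv2.findContours(m,0,1)[0],key=cv2.contourArea);e=cv2.fitEllipse(cv2.convexHull(kk));print(e,'at z100',onz(k,*e[0],100).round(1),'at z105',onz(k,*e[0],105).round(1))
```

```text
82.5 [ 556.9 -271.8  261.6] [3.1324e+00 2.2000e-03 1.7049e+00] [ 0.3588877   0.27362832 -0.08302606] 0.5000158668061303
wrist flange/knob top expected [326.3 116. ] [327.3 117.1] [(2598, [327.6, 118.4], [300, 90, 57, 58])]
((327.68597412109375, 118.4289779663086), (56.75596618652344, 58.356849670410156), 12.857588768005371) at z100 [ 557.8 -210.1  100. ] at z105 [ 557.6 -209.9  105. ]
scene flange/knob top expected [277.9 180.4] [277.4 172.2] [(227, [277.7, 180.0], [269, 171, 19, 17])]
side flange/knob top expected [311.1 185. ] [311.1 176.2] [(150, [311.9, 183.2], [303, 175, 18, 15])]
```

Run:
```python
from h import *
im,c=load('si22.png')
for z in (96,100,126):
    print(z,proj(c,[556.3+5,-208.3-25.5,z]).round(1) if z<126 else proj(c,[556.3-2,-208.3+10,z]).round(1))
print(hand_in())
```

```text
96 [314.6 189.2]
100 [314.6 187.9]
126 [309.8 175.2]
the job is handed in; nothing more can be done
None
```

I did every step in the order asked and handed the job in at about 82 s of the 210 s limit. The one thing I could not confirm is that the nut is still exactly at its stop.

- **Dust cap:** The first grip on the cap caught its flange and tilted it on the hub. I released it, it dropped back into place, and the second grip held. I parked it in the dish and put it back on the hub at the end. The last pictures show it level, with flange and knob at the home height within about a pixel, and 1.5–2 mm off centre, about the play of its plug in the bore.
- **Vials:** Three were there (red, white and blue), and all three stand upright in the rack. The fourth well was empty. Neither the rack nor the dish had moved when I last measured them.
- **Nut:** I turned it counter-clockwise until the wrench met a firm stop (0.69 N m). Looking down the bore afterwards, it had turned about 102° (1.78 rad). Its T-head looked about 4° short of the rotor slot, so it may have slipped back slightly when I eased the wrench off.
- **Wrench:** My grip slid about 15 mm along the bar as I lifted the wrench out. I corrected for this, and it is back in its holder.
- **Rotor:** It lifted off without resistance and sits flat on the mat. Its axis is at about (556, -208) mm and the mat's centre at about (556, -209) mm, give or take 1–2 mm.

I saw nothing around the job disturbed.

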